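# Dispense test cassettes onto the waiting sample cups

## Task

Feed two test cassettes out of the bottom of the white magazine, one after the other: push its black spring-loaded tab all the way in so that the lowest cassette comes part-way out, pull that cassette out so that the stack drops, and lay it flat across the middle of the lid of a capped cup that has none, before feeding the next. Finish with one cassette on each of the two cups that were bare, the other three lying flat in the magazine and the tab sprung back home. Do not shift any of the cups, nor the cassettes that already lie on cups.

Things in the scene. Friction and masses are not known exactly. Their poses are not given: they have to be found in the camera images.
- magazine: Fixed white open-topped chute, 42 x 111 mm, top 85 mm above the table, on a grey foot (local x -40 to 40, y -175 to 55 mm). Origin on the table under the chute's centre, +y = way out, z up. Five cassettes lie in it in a flat stack, lengthwise along y, on a floor 30 mm above the table. Only the lowest fits out under the +y end wall; once it is drawn off along +y the stack drops by one.
- exit (a point): Middle of the floor edge of the exit slot (7.5 mm high), at the outer face of the end wall: magazine y = 55.5, z = 30 mm. Beyond it only a tongue 18 mm wide, 6 mm thick, its top level with the floor, goes on to y = 75 mm and carries the cassette that sticks out; that one's long edges are free at the sides and below.
- pusher (a joint): Slide of the magazine's pusher, 0 (home) to 0.05 m (fully in, towards the magazine's +y). Its 4 mm blade pushes out the lowest cassette: at 0.05 the cassette's end stands 46 mm beyond the end wall. A spring holds it back with 1.2 N at home, 3.2 N at full stroke (damping 12 N per m/s); let go, it returns home by itself in about 1 s and the cassette stays out.
- pusher_tab (a point): Middle of the rear face (away from the chute) of the pusher's black upright tab, 65 mm above the table; at home at magazine x = 0, y = -158 mm, it moves with the pusher. Tab: 40 mm wide, 8 mm thick along the slide, 32 to 78 mm above the table. Behind it there is free space; push it from behind or pinch it from above.
- cassette_1: flat white test cassette, 31 x 100 x 4.8 mm (x, y, z), about 15 g; origin at the centre of its underside, y along its length. The lowest of the five in the magazine, lying on its floor.
- cassette_2: flat white test cassette, 31 x 100 x 4.8 mm (x, y, z), about 15 g; origin at the centre of its underside, y along its length. Second from the bottom at the start.
- cassette_3: flat white test cassette, 31 x 100 x 4.8 mm (x, y, z), about 15 g; origin at the centre of its underside, y along its length. Third from the bottom at the start.
- cassette_4: flat white test cassette, 31 x 100 x 4.8 mm (x, y, z), about 15 g; origin at the centre of its underside, y along its length. Fourth from the bottom at the start.
- cassette_5: flat white test cassette, 31 x 100 x 4.8 mm (x, y, z), about 15 g; origin at the centre of its underside, y along its length. The top one at the start.
- bare_cup_1: specimen cup with its screw lid on, 68 mm across the lid, 62 mm high, flat top, loose; origin at the centre of its underside, z up. Its lid is bare: it waits for a cassette.
- bare_cup_2: specimen cup with its screw lid on, 68 mm across the lid, 62 mm high, flat top, loose; origin at the centre of its underside, z up. Its lid is bare: it waits for a cassette.
- done_cup_1: specimen cup with its screw lid on, 68 mm across the lid, 62 mm high, flat top, loose; origin at the centre of its underside, z up. It already has a cassette (done_cassette_1) on its lid.
- done_cup_2: specimen cup with its screw lid on, 68 mm across the lid, 62 mm high, flat top, loose; origin at the centre of its underside, z up. It already has a cassette (done_cassette_2) on its lid.
- done_cassette_1: flat white test cassette, 31 x 100 x 4.8 mm (x, y, z), about 15 g; origin at the centre of its underside, y along its length. Already lies across the lid of done_cup_1.
- done_cassette_2: flat white test cassette, 31 x 100 x 4.8 mm (x, y, z), about 15 g; origin at the centre of its underside, y along its length. Already lies across the lid of done_cup_2.
Not all that is in view belongs to the job. Leave any grey or pink look-alike of the bare_cup_1 alone.

How it is judged (in metres and radians):
On the way:
1. the first (lowest) cassette lies released on a bare cup, and the second has dropped to the floor of the magazine (((horizontal distance between cassette_1 and bare_cup_1 below 0.018 m and z of cassette_1 in the frame of bare_cup_1 between 0.058 and 0.066 m and angle between cassette_1's own z axis and vertical below 0.12 rad and linear speed of cassette_1 below 0.03 m/s and contact force between cassette_1 and the fingers below 0.05 N) or (horizontal distance between cassette_1 and bare_cup_2 below 0.018 m and z of cassette_1 in the frame of bare_cup_2 between 0.058 and 0.066 m and angle between cassette_1's own z axis and vertical below 0.12 rad and linear speed of cassette_1 below 0.03 m/s and contact force between cassette_1 and the fingers below 0.05 N)) and z of cassette_2 in the frame of magazine between 0.028 and 0.033 m and horizontal distance between cassette_2 and magazine below 0.008 m and angle between cassette_2's own z axis and vertical below 0.06 rad), for 0.2 s.
At the end, for the whole second after the job is handed in: cassette_1 and 2 rest flat (0.12 rad), released, one on each bare cup within 18 mm of its axis; 3, 4, 5 flat in the magazine in order, within 8 mm of its axis, 3 on the floor (3 mm); pusher home (6 mm); bare cups upright (0.1 rad), within 25 mm of their start (((horizontal distance between cassette_1 and bare_cup_1 below 0.018 m and z of cassette_1 in the frame of bare_cup_1 between 0.058 and 0.066 m and angle between each of cassette_1, cassette_2's own z axis and vertical below 0.12 rad and linear speed of each of cassette_1, cassette_2 below 0.03 m/s and contact force between each of cassette_1, cassette_2 and the fingers below 0.05 N and horizontal distance between cassette_2 and bare_cup_2 below 0.018 m and z of cassette_2 in the frame of bare_cup_2 between 0.058 and 0.066 m) or (horizontal distance between cassette_1 and bare_cup_2 below 0.018 m and z of cassette_1 in the frame of bare_cup_2 between 0.058 and 0.066 m and angle between each of cassette_1, cassette_2's own z axis and vertical below 0.12 rad and linear speed of each of cassette_1, cassette_2 below 0.03 m/s and contact force between each of cassette_1, cassette_2 and the fingers below 0.05 N and horizontal distance between cassette_2 and bare_cup_1 below 0.018 m and z of cassette_2 in the frame of bare_cup_1 between 0.058 and 0.066 m)) and z of cassette_3 in the frame of magazine between 0.028 and 0.033 m and horizontal distance between each of cassette_3, cassette_4, cassette_5 and magazine below 0.008 m and angle between each of cassette_3, cassette_4, cassette_5's own z axis and vertical below 0.06 rad and z of cassette_4 in the frame of magazine between 0.028 and 0.038 m and z of cassette_5 in the frame of magazine between 0.028 and 0.043 m and value of joint pusher below 0.006 m and distance of each of bare_cup_1, bare_cup_2 from where it was at the start of the episode below 0.025 m and angle between each of bare_cup_1, bare_cup_2's own z axis and vertical below 0.1 rad); the robot touches nothing.
It fails at once if a cup that already has its cassette, or that cassette, is shifted by more than 20 mm (distance of any of done_cup_1, done_cup_2, done_cassette_1, done_cassette_2 from where it was at the start of the episode above 0.02 m).
It fails at once if a cup is tipped over (angle between any of bare_cup_1, bare_cup_2, done_cup_1, done_cup_2's own z axis and vertical above 0.4 rad).
It also fails if it takes over 72 s, if anything falls off the work surface, if the arm or the gripper's body presses on something with over 40 N, if the wrist force passes 120 N, or if a joint passes its speed limit or range.

## Robot

A 6-joint arm with a two-finger parallel gripper is mounted at the origin on the work surface; the furniture and walls round the work are solid. World frame = base frame: x ahead of the robot, y to its left, z up, the work surface at z = 0. Lengths are in mm, angles in degrees, forces in N, time in s.
With the tool pointing down it reaches from about 350 to 850 mm from the base axis. Payload 8.1 kg.
Tool frame: the origin (TCP) lies midway between the tips of the shut fingers; the grasp point (between the pads) lies 19 mm behind it; z points along the fingers, x is the direction in which the jaws open and shut, and the axes are right-handed (so a half turn about z gives the same grasp; the last joint's range is limited). The gripper opens to 85 mm and grips with 20 to 120 N. Pads are 22 mm wide; open, the fingers measure 114 mm over their backs; the gripper's body (76 mm by 85 mm) begins 54 mm behind the grasp point. The pads swing forward as they close: fully open they stand 13 mm farther back than shut.
Start: joints at [68.274, 7.471, 85.268, -0, 87.261, -4.893], TCP at [173.733, 574.301, 231.292] pointing down, gripper open.
Joint ranges: [-169.43, 169.43], [-51.17, 129.36], [1.28, 143.12], [-76.62, 256.62], [0, 156.53], [-152.29, 152.29]. Speed limits (degrees/s): [136.94, 136.94, 159.86, 180, 180, 180].

## Interface

Orientations are given as [roll, pitch, yaw] about the fixed x, y, z axes, in that order (R = Rz(yaw) Ry(pitch) Rx(roll)).
In Python, from bench import monitor, cams, r gives the robot as it stands.
- The arm moves only by the tool jog_arm, never from a script. Its arguments are lists of equal length, an entry for each row: "offset": the shift along the tool's x, y, z in mm, a list of three; "delta_rot": the turn, a rotation vector about the tool's x, y, z in degrees, a list of three; "jaw": the opening in per cent of the stroke, from 0 (shut) to 100 (fully open). In form: {"offset": [[x, y, z], ...], "delta_rot": [[rx, ry, rz], ...], "jaw": [jaw, ...]}. A call has 1 to 20 rows; each row shifts and turns the pose as measured when the row begins, along the tool's axes as they then stand; what a row does not reach is not made up. A row lasts 1/10 s, in which the tool goes at most 50 mm and 8.59 degrees, less where a joint would pass 70% of its speed; a pose out of reach is approached as far as the arm can. A call is refused whole if a number of a shift passes 50 or a number of a turn 8.59, either way. A call with a gripper value outside its range is refused whole. The fingers move at their own pace and stop on an object; "newtons" is the grip in N (left out, the last holds). Time passes only in rows, so rows that do not move let the fingers close. It gives the time, the measured TCP pose, the force and the opening at its end, in the units of the state.
- monitor.sense(): the state, without advancing time (a new reading comes with each control period).
- cams.snapshot(name): name is "scene" or "top" or "wrist"; returns (picture, depth): 400x640x3 uint8, red, green, blue; 400x640 float32, mm along the optical axis (not along the pixel's ray), 0 where there is no reading.
- cams.camera_model(name): a dict with "K" (3x3 intrinsics, pixels), "k1" (the pictures are not rectified: a ray, as slopes to the right and down, at radius r is drawn at 1 + k1 r^2 times it, then the intrinsics apply), "camera_from_world" (4x4, takes a point from world to camera coordinates). Camera axes: x right, y down, z forward; pixel columns grow to the right and rows downward; lengths in mm; the calibration is good to about 2 mm. A picture is of the moment at which its call begins: read the wrist's pose just before it. camera_model takes no time and is no camera call; for the wrist camera it gives the pose at the moment of the call.
- r.hand_in(): hands the job in, once; it reports no verdict.
The state is a dict: "time": time; "joint_pos": joint angles; "qd": joint speeds; "joint_efforts": joint torques, N m; "tool_pos": TCP position; "tcp_rot": TCP orientation; "ft_force": force on the tool from outside, world axes, zero at the start; "wrist_torque": the same for the moment, N m; "finger_gap": finger opening in mm.
Only numpy, scipy, OpenCV 4.12 (cv2) and the standard library are available. Lean on these libraries where they do the work, as an engineer would, in place of code of your own. Each camera call takes 0.05 s, during which the arm holds its last target.

## Working session

There is one attempt and no reset: what is moved stays moved. The work goes in short steps, Python scripts to look and compute and a tool call to move; the robot and the scene stay as the last step left them, time stands still between calls to the robot, and variables do not carry over. Pictures are saved under pics/ and viewed, and the job is handed in when it is done.

Besides the shell and the picture viewer there is one more tool, called after ">>>" as name(argument=value, ...) on one line, values as JSON. jog_arm: Moves the arm, as the interface text tells. Its arguments: {"type":"object","properties":{"offset":{"type":"array","items":{"type":"array","items":{"type":"number"}}},"delta_rot":{"type":"array","items":{"type":"array","items":{"type":"number"}}},"jaw":{"type":"array","items":{"type":"number"}},"newtons":{"type":"number"}},"required":["offset","delta_rot","jaw"]}

```bash
ls; mkdir -p pics; python3 - <<'E'
from bench import monitor, cams, r
import cv2, numpy as np
print(monitor.sense())
for n in ["scene","top","wrist"]:
    p,d=cams.snapshot(n); cv2.imwrite(f"pics/{n}0.png",p[:,:,::-1]); np.save(f"pics/{n}0.npy",d)
    m=cams.camera_model(n); print(n,m)
E
```

```text
pics
{'time': 0.0, 'joint_pos': array([ 6.82733515e+01,  7.51636857e+00,  8.53303780e+01, -2.28555593e-03,
        8.72596530e+01, -4.89438052e+00]), 'qd': array([-0.00545479,  0.04369797, -0.05662633, -0.02879967,  0.10661374,
        0.05818024]), 'joint_efforts': array([-1.06146524e-04, -5.69419134e+01, -5.00545549e+01, -3.45280148e-05,
        1.49911753e-02,  1.04843596e-05]), 'tool_pos': array([173.54451149, 573.78063123, 230.22074333]), 'tcp_rot': array([-1.79993196e+02,  1.06206356e-01,  7.31678497e+01]), 'ft_force': array([-0.05498355, -0.08560365,  0.79680514]), 'wrist_torque': array([-0.03126457, -0.02307844, -0.01006918]), 'finger_gap': 85.48306682989349}
scene {'K': array([[383.06075214,   0.        , 321.01567692],
       [  0.        , 383.06075214, 201.3829474 ],
       [  0.        ,   0.        ,   1.        ]]), 'k1': -0.002194680262328746, 'camera_from_world': array([[ 5.32898274e-01, -8.46014487e-01, -1.67008208e-02,
        -2.11032508e+02],
       [-5.83592367e-01, -3.53165658e-01, -7.31227712e-01,
         4.02879625e+02],
       [ 6.12731081e-01,  3.99416458e
[... 549 characters left out ...]
0926581e-03, -9.87111673e-01,
         1.18610150e+03],
       [ 0.00000000e+00,  0.00000000e+00,  0.00000000e+00,
         1.00000000e+00]])}
wrist {'K': array([[294.4317127 ,   0.        , 320.16669138],
       [  0.        , 294.4317127 , 191.60990108],
       [  0.        ,   0.        ,   1.        ]]), 'k1': -0.04344524768481533, 'camera_from_world': array([[ 2.90697465e-01,  9.56814872e-01, -5.33016587e-04,
        -6.00097371e+02],
       [ 9.12197021e-01, -2.76973548e-01,  3.01963986e-01,
        -3.76892772e+01],
       [ 2.88776001e-01, -8.82663814e-02, -9.53319184e-01,
         3.78210232e+02],
       [ 0.00000000e+00,  0.00000000e+00,  0.00000000e+00,
         1.00000000e+00]])}
```

View pics/scene0.png

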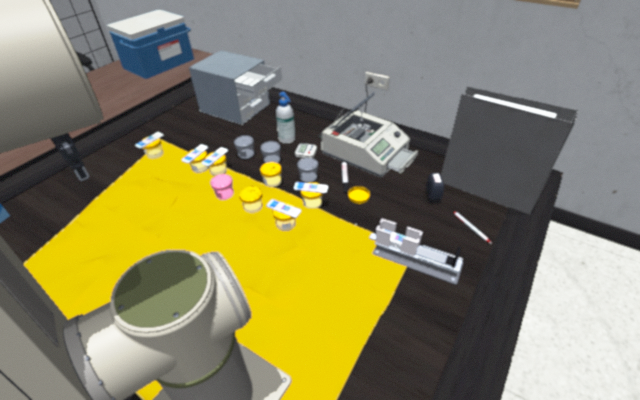

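View pics/top0.png

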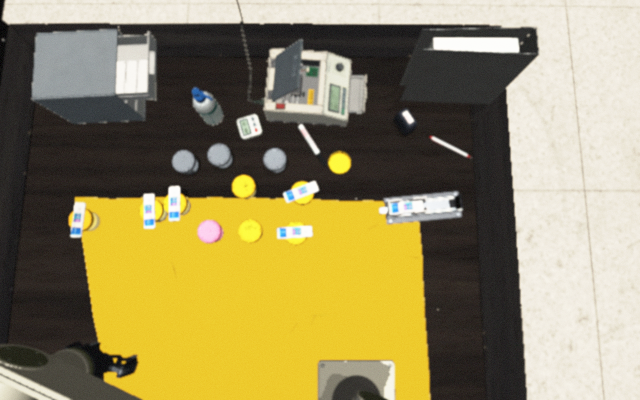

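View pics/wrist0.png

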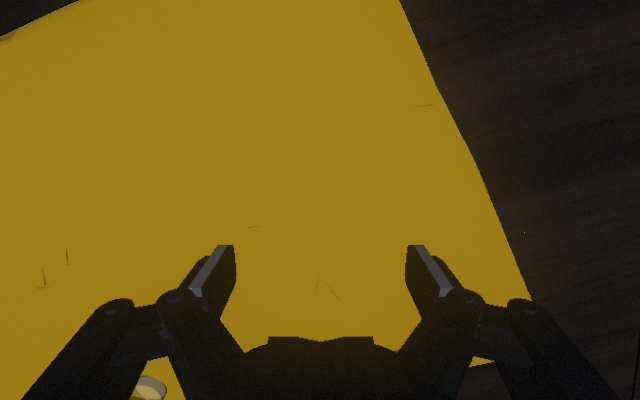

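```bash
cat > h.py <<'E'
import numpy as np, cv2
from bench import monitor, cams, r
def unproj(m,uv,z=None,d=None):
    """pixels -> world; at world height z or with depth d"""
    uv=np.asarray(uv,float).reshape(-1,2); K=m["K"]; k=m["k1"]
    # distorted = s*(1+k r^2) -> cv2 model with k1
    s=cv2.undistortPoints(uv.reshape(-1,1,2),K,np.array([k,0,0,0,0.])).reshape(-1,2)
    T=np.linalg.inv(m["camera_from_world"]); ray=np.c_[s,np.ones(len(s))]@T[:3,:3].T; o=T[:3,3]
    t=(z-o[2])/ray[:,2] if d is None else np.asarray(d).reshape(-1)
    return o+ray*t[:,None]
def proj(m,P):
    T=m["camera_from_world"]; p=np.asarray(P,float).reshape(-1,3)@T[:3,:3].T+T[:3,3]
    s=p[:,:2]/p[:,2:]; f=1+m["k1"]*(s**2).sum(1,keepdims=True)
    return (s*f)@np.diag([m["K"][0,0],m["K"][1,1]])+m["K"][:2,2]
E
python3 - <<'E'
from h import *
m=cams.camera_model("top"); p=cv2.imread("pics/top0.png"); d=np.load("pics/top0.npy")
for uv in [(244,186),(250,231),(340,162),(210,231),(302,191),(295,232),(80,220),(152,210),(175,203),(275,159),(406,207),(440,205),(456,202)]:
    print(uv,unproj(m,uv,d=d[uv[1],uv[0]]).round(0))
cv2.imwrite("pics/c1.png",cv2.resize(p[140:250,190:350],None,fx=5,fy=5,interpolation=cv2.INTER_CUBIC))
cv2.imwrite("pics/c2.png",cv2.resize(p[180:230,370:470],None,fx=8,fy=8,interpolation=cv2.INTER_CUBIC))
s=cv2.imread("pics/scene0.png")
cv2.imwrite("pics/c3.png",cv2.resize(s[130:290,190:480],None,fx=2.7,fy=2.7,interpolation=cv2.INTER_CUBIC))
E
```

```text
(244, 186) [[604. 325.  62.]]
(250, 231) [[473. 304.  62.]]
(340, 162) [[691.  44.   7.]]
(210, 231) [[474. 419.  58.]]
(302, 191) [[590. 156.  64.]]
(295, 232) [[471. 175.  65.]]
(80, 220) [[503. 790.  70.]]
(152, 210) [[533. 587.  66.]]
(175, 203) [[553. 521.  67.]]
(275, 159) [[685. 237.  62.]]
(406, 207) [[ 544. -145.   59.]]
(440, 205) [[ 554. -251.   36.]]
(456, 202) [[ 561. -295.   49.]]
```

View pics/c1.png

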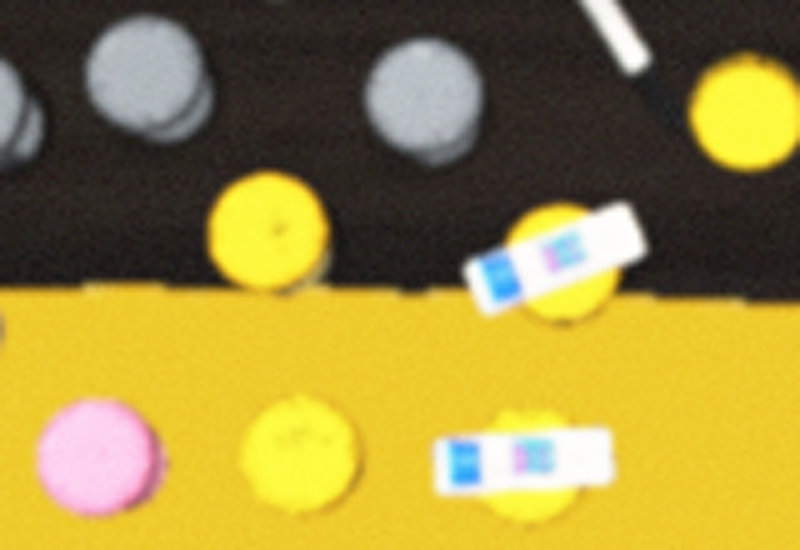

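View pics/c2.png

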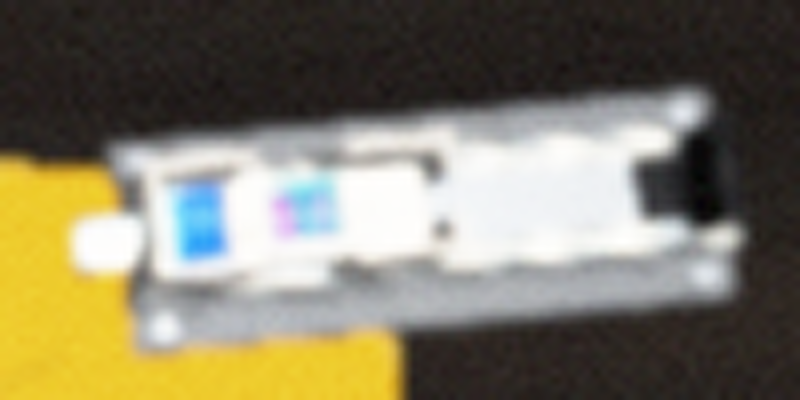

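View pics/c3.png

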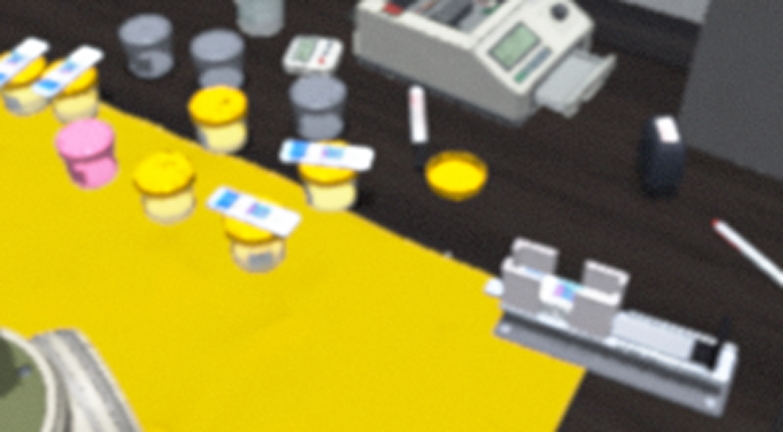

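```bash
cat >> h.py <<'E'
from scipy.spatial.transform import Rotation as Ro
def tool():
    s=monitor.sense(); return s["tool_pos"], Ro.from_euler("xyz",s["tcp_rot"],degrees=True)
def plan(goal,yaw):
    """total shift in current tool axes and yaw turn"""
    p,R=tool(); G=Ro.from_euler("xyz",[180,0,yaw],degrees=True)
    print("pos",p.round(1),"rpy",R.as_euler("xyz",degrees=True).round(2))
    print("offset tool",R.inv().apply(np.array(goal)-p).round(1),"rotvec tool",np.rad2deg((R.inv()*G).as_rotvec()).round(2))
E
python3 - <<'E'
from h import *
m=cams.camera_model("wrist"); p,R=tool()
T=np.linalg.inv(m["camera_from_world"]); print("cam in tool",R.inv().apply(T[:3,3]-p)); print((R.inv().as_matrix()@T[:3,:3]).round(3))
t=cams.camera_model("top")
c=np.array([(115,150),(705,90),(735,295),(140,350)])/8+[370,180]
print(unproj(t,c,z=10).round(0))
c=np.array([(75,240),(690,180)])/8+[370,180]
print(unproj(t,c[:1],z=30),unproj(t,c[1:],z=78))
E
```

```text
cam in tool [   0.61789028  -77.52778656 -141.13992602]
[[ 1.    -0.001  0.001]
 [ 0.001  0.953  0.302]
 [-0.001 -0.302  0.953]]
[[ 576.  -90.   10.]
 [ 600. -315.   10.]
 [ 521. -323.   10.]
 [ 500.  -98.   10.]]
[[539.14936472 -71.60777056  30.        ]] [[ 554.61213337 -286.1102013    78.        ]]
```

```bash
cat >> h.py <<'E'
def rows(goal,yaw,step=45,n=None,dz=None):
    """suggested rows, straight line with yaw spread over them"""
    p,R=tool(); G=Ro.from_euler("xyz",[180,0,yaw],degrees=True); g=np.array(goal,float)
    rv=(R.inv()*G).as_rotvec(degrees=True)
    n=n or int(max(np.ceil(np.linalg.norm(g-p)/step),np.ceil(np.abs(rv).max()/8.4),1))
    off=[];rot=[]
    for i in range(n):
        Ri=R*Ro.from_rotvec(rv*i/n,degrees=True)
        off.append(Ri.inv().apply((g-p)/n).round(1).tolist()); rot.append((rv/n).round(2).tolist())
    print("now",p.round(1),R.as_euler("xyz",degrees=True).round(2),"n",n); print(off); print(rot)
E
python3 -c "
from h import *
rows([552,-170,205],5.6)"
```

```text
now [173.6 573.9 230.5] [-1.7999e+02  8.0000e-02  7.3170e+01] n 19
[[-31.7, 30.4, 1.4], [-29.8, 32.3, 1.4], [-27.7, 34.1, 1.4], [-25.5, 35.7, 1.4], [-23.3, 37.3, 1.4], [-20.9, 38.6, 1.4], [-18.5, 39.9, 1.4], [-16.0, 40.9, 1.4], [-13.4, 41.8, 1.4], [-10.8, 42.6, 1.4], [-8.1, 43.2, 1.4], [-5.4, 43.6, 1.4], [-2.7, 43.8, 1.3], [0.0, 43.9, 1.3], [2.7, 43.8, 1.3], [5.5, 43.6, 1.3], [8.2, 43.2, 1.3], [10.8, 42.6, 1.3], [13.4, 41.8, 1.3]]
[[0.0, 0.0, 3.56], [0.0, 0.0, 3.56], [0.0, 0.0, 3.56], [0.0, 0.0, 3.56], [0.0, 0.0, 3.56], [0.0, 0.0, 3.56], [0.0, 0.0, 3.56], [0.0, 0.0, 3.56], [0.0, 0.0, 3.56], [0.0, 0.0, 3.56], [0.0, 0.0, 3.56], [0.0, 0.0, 3.56], [0.0, 0.0, 3.56], [0.0, 0.0, 3.56], [0.0, 0.0, 3.56], [0.0, 0.0, 3.56], [0.0, 0.0, 3.56], [0.0, 0.0, 3.56], [0.0, 0.0, 3.56]]
```

Choices, by pixel in the top view. Bare-cup candidates:
- (244,186) yellow, lid at z 62: bare cup A.
- (250,231) yellow, lid at z 62: bare cup B.
- (340,162): a loose lid at z≈7, so not a cup.
- (210,231) pink and (275,159), (219,155), (184,161) grey: look-alikes, left alone.
- (302,191), (295,232), (175,203), (152,210), (80,220): already carry cassettes.

The close crops confirm A and B are bare. The magazine is at (424,207), exit to the left (tongue near (383,210)) and black tab near (457,202).

>>> jog_arm(offset=[[-32, 30, 1], [-30, 32, 1], [-28, 34, 1], [-25, 36, 1], [-23, 37, 1], [-21, 39, 1], [-18, 40, 1], [-16, 41, 1], [-13, 42, 1], [-11, 43, 1], [-8, 43, 1], [-5, 44, 1], [-3, 44, 1], [0, 44, 1], [3, 44, 1], [5, 44, 1], [8, 43, 1], [11, 43, 1], [13, 42, 1]], delta_rot=[[0, 0, 3.6], [0, 0, 3.6], [0, 0, 3.6], [0, 0, 3.6], [0, 0, 3.6], [0, 0, 3.6], [0, 0, 3.6], [0, 0, 3.6], [0, 0, 3.6], [0, 0, 3.6], [0, 0, 3.6], [0, 0, 3.6], [0, 0, 3.6], [0, 0, 3.6], [0, 0, 3.6], [0, 0, 3.6], [0, 0, 3.6], [0, 0, 3.6], [0, 0, 3.6]], jaw=[100, 100, 100, 100, 100, 100, 100, 100, 100, 100, 100, 100, 50, 0, 0, 0, 0, 0, 0], newtons=30)

```text
time: 2.05
tool_pos: [539.9, -208.5, 207.1]
tcp_rot: [179.8, 0.1, 2.5]
ft_force: [1.5, 0.8, 0.9]
finger_gap: 0.2
```

```bash
python3 - <<'E'
from h import *
import pickle
m=cams.camera_model("wrist"); print(tool()[0],monitor.sense()["tcp_rot"],monitor.sense()["finger_gap"])
p,d=cams.snapshot("wrist"); cv2.imwrite("pics/w1.png",p[:,:,::-1]); np.save("pics/w1.npy",d); pickle.dump(m,open("pics/w1.pkl","wb"))
E
```

```text
[ 539.89039807 -208.51894394  207.11764425] [1.79784940e+02 9.39698524e-02 2.46755448e+00] 0.1748554877688147
```

View pics/w1.png

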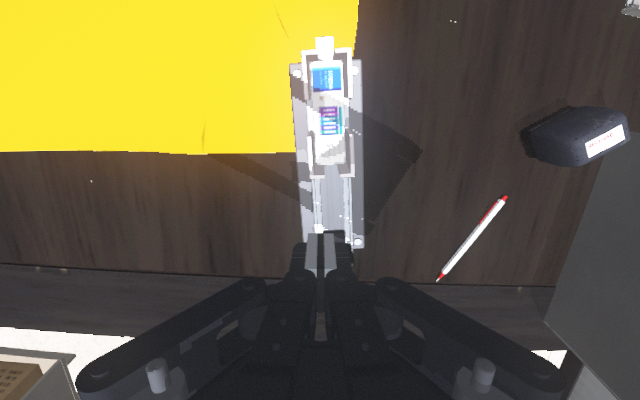

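```bash
python3 - <<'E'
from h import *
p=cv2.imread("pics/w1.png")
cv2.imwrite("pics/w1c.png",cv2.resize(p[25:265,270:390],None,fx=2.5*1,fy=2.5,interpolation=cv2.INTER_CUBIC))
cv2.imwrite("pics/w1d.png",cv2.resize(p[30:125,280:375],None,fx=6,fy=6,interpolation=cv2.INTER_CUBIC))
E
```

```text
(no output)
```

View pics/w1c.png

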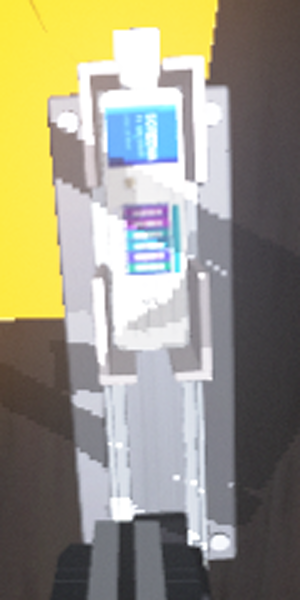

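View pics/w1d.png

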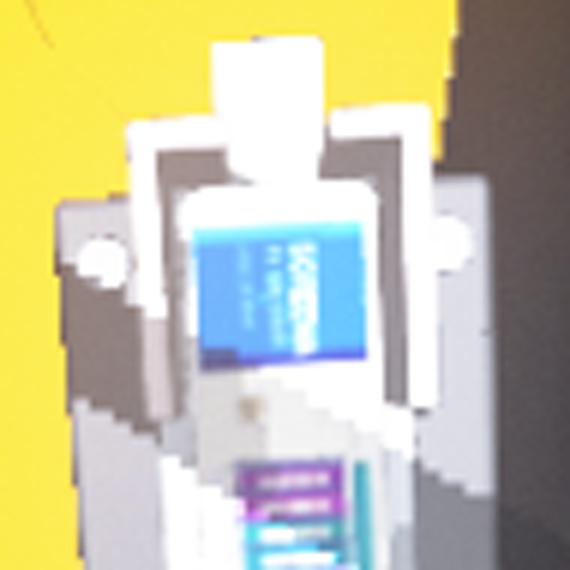

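```bash
python3 - <<'E'
from h import *
import pickle
from scipy.optimize import least_squares
m=pickle.load(open("pics/w1.pkl","rb"))
L=[(-21,55.5,85),(21,55.5,85),(-21,-55.5,85),(21,-55.5,85),(-40,55,None),(40,55,None),(40,-175,None),(0,75,30)]
U=np.array([(301.3,50),(352,47.3),(310.8,178.2),(354.8,176.2),(289.7,63.3),(361.3,59.3),(364,247.8),(324.5,36.7)])
def W(q):
    c,s=np.cos(q[2]),np.sin(q[2])
    return np.array([(q[0]+c*x-s*y,q[1]+s*x+c*y,q[3] if z is None else z) for x,y,z in L])
f=least_squares(lambda q:(proj(m,W(q))-U).ravel(),[543,-149,.1,8],loss="soft_l1")
q=f.x; print(q[:2],np.rad2deg(q[2]),q[3]); print((proj(m,W(q))-U).round(1))
t=cams.camera_model("top")
d=np.load("pics/top0.npy"); p=cv2.imread("pics/top0.png"); hsv=cv2.cvtColor(p,cv2.COLOR_BGR2HSV)
# cup lids from top depth
for c in [(244,186),(250,231)]:
    vv,uu=np.mgrid[c[1]-14:c[1]+15,c[0]-14:c[0]+15]; P=unproj(t,np.c_[uu.ravel(),vv.ravel()],d=d[vv,uu].ravel())
    k=P[:,2]>50; Q=P[k].astype(np.float32); print(c,k.sum(),Q[:,2].mean(),cv2.minEnclosingCircle(Q[:,:2]),Q[:,:2].mean(0))
E
```

```text
[ 545.48675756 -146.14533963] 5.554930811883548 0.16692211198201934
[[-0.1 -0.2]
 [ 0.4 -0.5]
 [-0.9  1.9]
 [ 0.5  1.5]
 [-0.9  0.1]
 [ 0.5 -0.1]
 [ 0.1 -0.4]
 [ 0.1 -0.8]]Traceback (most recent call last):
  File "<stdin>", line 17, in <module>
cv2.error: OpenCV(4.12.0) /io/opencv/modules/imgproc/src/shapedescr.cpp:201: error: (-215:Assertion failed) count >= 0 && (depth == CV_32F || depth == CV_32S) in function 'minEnclosingCircle'
```

```bash
python3 - <<'E'
from h import *
rows([564.4,-340.2,150],5.55)
t=cams.camera_model("top")
d=np.load("pics/top0.npy")
for c in [(244,186),(250,231)]:
    vv,uu=np.mgrid[c[1]-14:c[1]+15,c[0]-14:c[0]+15]; P=unproj(t,np.c_[uu.ravel(),vv.ravel()],d=d[vv,uu].ravel())
    k=P[:,2]>50; Q=P[k]; print(c,k.sum(),Q[:,2].mean(),Q[:,:2].min(0),Q[:,:2].max(0),Q[:,:2].mean(0))
E
```

```text
now [ 540.8 -214.4  205.7] [1.7962e+02 1.4000e-01 2.0600e+00] n 4
[[4.8, 31.5, 14.1], [4.3, 31.6, 14.1], [3.8, 31.7, 14.0], [3.3, 31.8, 14.0]]
[[0.09, 0.04, -0.87], [0.09, 0.04, -0.87], [0.09, 0.04, -0.87], [0.09, 0.04, -0.87]]
(244, 186) 422 73.22291616724691 [369.73618005  90.44118685] [637.99660822 361.01289323] [602.49965697 324.2982876 ]
(250, 231) 439 72.71349623561726 [369.73618005  90.44118685] [508.42286201 336.61481757] [474.93182321 301.35031076]
```

>>> jog_arm(offset=[[6, 44, 19], [6, 44, 19], [6, 44, 19], [3, 12, 10], [0, 0, 0]], delta_rot=[[0, 0, -1], [0, 0, -1], [0, 0, -1], [0, 0, 0], [0, 0, 0]], jaw=[0, 0, 0, 0, 0])

```text
time: 2.6
tool_pos: [568.8, -359.2, 136.3]
tcp_rot: [179.8, 0.3, 5.0]
ft_force: [-0.1, 0.4, -0.8]
finger_gap: -0.1
```

```bash
python3 - <<'E'
from h import *
rows([564.4,-340.2,48],5.55)
E
```

```text
now [ 568.8 -359.2  136.3] [179.78   0.27   4.98] n 3
[[-0.8, -6.6, 29.4], [-0.8, -6.5, 29.4], [-0.8, -6.5, 29.4]]
[[0.07, 0.09, -0.19], [0.07, 0.09, -0.19], [0.07, 0.09, -0.19]]
```

>>> jog_arm(offset=[[-1, -3, 30], [-1, -3, 30], [0, 0, 26], [0, 0, 0], [0, 0, 0]], delta_rot=[[0, 0, -0.5], [0, 0, 0], [0, 0, 0], [0, 0, 0], [0, 0, 0]], jaw=[0, 0, 0, 0, 0])

```text
time: 3.1
tool_pos: [566.8, -350.8, 51.4]
tcp_rot: [179.8, 0.2, 5.6]
ft_force: [0.5, 1.5, 0.8]
finger_gap: 0.4
```

```bash
cat >> h.py <<'E'
MO=np.array([545.5,-146.1]); MY=np.deg2rad(5.55)
def loc(p):
    d=np.asarray(p)[:2]-MO; c,s=np.cos(MY),np.sin(MY); return np.array([c*d[0]+s*d[1],-s*d[0]+c*d[1]])
def wor(x,y):
    c,s=np.cos(MY),np.sin(MY); return MO+np.array([c*x-s*y,s*x+c*y])
E
python3 - <<'E'
from h import *
import pickle
p,R=tool(); print(p,loc(p),monitor.sense()["ft_force"])
m=cams.camera_model("wrist"); p,d=cams.snapshot("wrist"); cv2.imwrite("pics/w2.png",p[:,:,::-1])
print(proj(m,[[*wor(0,-158),65],[*wor(-20,-158),78],[*wor(20,-158),78]]))
E
```

```text
[ 566.7638602  -350.76513161   51.40843921] [   1.37012118 -205.76221863] [0.48743791 1.47382623 0.80563296]
[[316.84638764 170.1591246 ]
 [266.69202712 177.83169977]
 [366.19442104 177.80948043]]
```

View pics/w2.png

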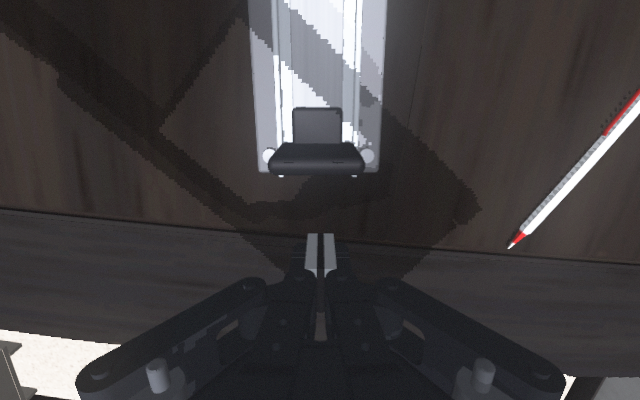

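The fingers stand behind the tab; its rear edge runs from (268,165) to (367,165), which fits the predicted position. Pushing now.

>>> jog_arm(offset=[[-1, -30, 0], [0, -20, 2], [0, -14, 0], [0, -14, 0], [0, -12, 0], [0, -6, 0]], delta_rot=[[0, 0, 0], [0, 0, 0], [0, 0, 0], [0, 0, 0], [0, 0, 0], [0, 0, 0]], jaw=[0, 0, 0, 0, 0, 0])

```text
time: 3.75
tool_pos: [560.6, -263.7, 59.1]
tcp_rot: [178.3, -0.5, 5.5]
ft_force: [7.6, -50.7, -30.3]
finger_gap: -0.1
```

```bash
python3 - <<'E'
from h import *
p,R=tool(); print(p,loc(p),monitor.sense()["ft_force"])
m=cams.camera_model("wrist"); p,d=cams.snapshot("wrist"); cv2.imwrite("pics/w3.png",p[:,:,::-1])
E
```

```text
[ 560.60380242 -263.71839513   59.10217375] [   3.65761032 -118.52777568] [  7.62859036 -50.67366106 -30.26131787]
```

View pics/w3.png

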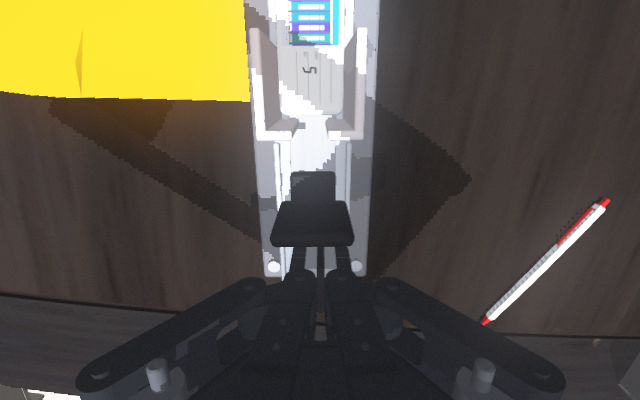

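>>> jog_arm(offset=[[0, 5, 0], [0, 15, 0], [0, 30, 0], [0, 30, 0], [-2, 10, -35], [-2, 0, -45], [0, 0, 0]], delta_rot=[[0, 0, 0], [0, 0, 0], [0, 0, 0], [0, 0, 0], [1, 0, 0], [0, 0, 0], [0, 0, 0]], jaw=[0, 0, 0, 0, 0, 0, 0])

```text
time: 4.5
tool_pos: [565.7, -356.4, 146.7]
tcp_rot: [179.5, -0.6, 5.5]
ft_force: [1.1, -0.2, -0.2]
finger_gap: -0.1
```

```bash
python3 - <<'E'
from h import *
p,R=tool(); print(loc(p),monitor.sense()["ft_force"])
print(wor(0,75))
rows([*wor(0,75),150],5.55)
E
```

```text
[  -0.28142964 -211.26314643] [ 1.08379254 -0.24250858 -0.23555766]
[538.24642278 -71.45158664]
now [ 565.7 -356.4  146.7] [179.51  -0.65   5.47] n 7
[[-0.0, -40.9, -0.8], [-0.0, -40.9, -0.8], [0.0, -40.9, -0.7], [0.0, -40.9, -0.7], [0.0, -40.9, -0.6], [0.0, -40.9, -0.6], [0.0, -40.9, -0.5]]
[[0.07, -0.09, -0.01], [0.07, -0.09, -0.01], [0.07, -0.09, -0.01], [0.07, -0.09, -0.01], [0.07, -0.09, -0.01], [0.07, -0.09, -0.01], [0.07, -0.09, -0.01]]
```

>>> jog_arm(offset=[[0, -42, 0], [0, -42, 0], [0, -42, 0], [0, -42, 0], [0, -42, 0], [0, -42, 0], [0, -30, 0], [0, 0, 0]], delta_rot=[[0.1, 0, 0], [0.1, 0, 0], [0.1, 0, 0], [0, -0.2, 0], [0, -0.2, 0], [0, -0.2, 0], [0, 0, 0], [0, 0, 0]], jaw=[0, 0, 0, 20, 55, 55, 55, 55])

```text
time: 5.3
tool_pos: [541.6, -66.5, 151.2]
tcp_rot: [-180.0, -0.6, 5.3]
ft_force: [-0.1, -0.4, 0.6]
finger_gap: 47.1
```

```bash
python3 - <<'E'
from h import *
import pickle
p,R=tool(); print(p,loc(p),monitor.sense()["finger_gap"],monitor.sense()["tcp_rot"])
m=cams.camera_model("wrist"); p,d=cams.snapshot("wrist"); cv2.imwrite("pics/w4.png",p[:,:,::-1]); np.save("pics/w4.npy",d); pickle.dump(m,open("pics/w4.pkl","wb"))
q=proj(m,[[*wor(-15.5,101.5),34.8],[*wor(15.5,101.5),34.8],[*wor(-21,55.5),85],[*wor(21,55.5),85]]); print(q)
p=np.ascontiguousarray(p[:,:,::-1])
for a in q: cv2.drawMarker(p,tuple(int(round(v)) for v in a),(0,0,255),cv2.MARKER_CROSS,8)
cv2.imwrite("pics/w4m.png",cv2.resize(p[50:300,200:440],None,fx=2.4,fy=2.4,interpolation=cv2.INTER_CUBIC))
E
```

```text
[541.60830787 -66.47869064 151.18961575] [ 3.82707564 79.62444137] 47.131808583604204 [-179.98292898   -0.63653675    5.33167204]
[[296.95087344 164.73925382]
 [331.71561199 164.48125356]
 [287.44562307 236.7871029 ]
 [341.51237193 236.28764543]]
```

View pics/w4.png

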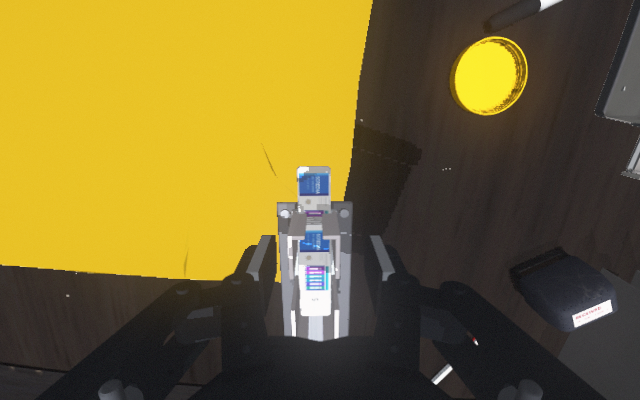

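View pics/w4m.png

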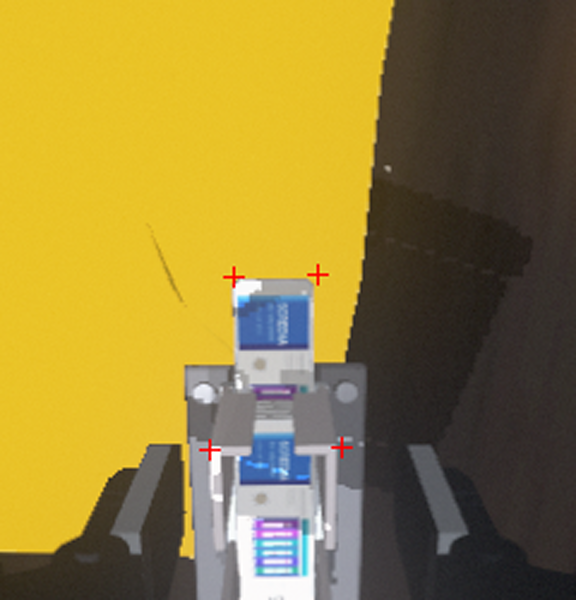

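Cassette 1 sticks out: its end edge runs from (297,166) to (330,166), within 2 mm of where I predicted. Next, move over it and descend for an edge grip.

```bash
python3 - <<'E'
from h import *
rows([*wor(-1,95),17],5.55)
E
```

```text
now [541.9 -68.  151.4] [179.96  -0.66   5.31] n 4
[[-1.7, -4.3, 33.6], [-1.6, -4.2, 33.6], [-1.5, -4.2, 33.6], [-1.3, -4.2, 33.6]]
[[0.01, -0.16, -0.06], [0.01, -0.16, -0.06], [0.01, -0.16, -0.06], [0.01, -0.16, -0.06]]
```

>>> jog_arm(offset=[[-5, -17, 30], [0, 0, 35], [0, 0, 30], [0, 0, 0]], delta_rot=[[0, -0.6, -0.2], [0, 0, 0], [0, 0, 0], [0, 0, 0]], jaw=[55, 55, 55, 55])

```text
time: 5.75
tool_pos: [539.6, -53.8, 57.5]
tcp_rot: [179.9, -0.5, 5.5]
ft_force: [-1.4, 0.1, -0.3]
finger_gap: 47.2
```

```bash
python3 - <<'E'
from h import *
p,R=tool();print(loc(p)); rows([*wor(-1,95),17],5.55)
E
```

```text
[ 3.05378338 92.40499163]
now [539.6 -53.8  57.5] [179.87  -0.46   5.5 ] n 1
[[-4.4, -2.7, 40.5]]
[[0.13, -0.46, -0.05]]
```

>>> jog_arm(offset=[[-4, -3, 15], [-1, 0, 15], [0, 0, 8], [0, 0, 0]], delta_rot=[[0, -0.4, 0], [0, 0, 0], [0, 0, 0], [0, 0, 0]], jaw=[55, 55, 55, 55])

```text
time: 6.15
tool_pos: [536.9, -53.7, 20.3]
tcp_rot: [179.8, -0.3, 5.4]
ft_force: [0.1, 0.5, -1.1]
finger_gap: 47.0
```

```bash
python3 - <<'E'
from h import *
p,R=tool();print(loc(p)); rows([*wor(-1,95),17],5.55)
m=cams.camera_model("wrist"); p,d=cams.snapshot("wrist"); cv2.imwrite("pics/w5.png",p[:,:,::-1])
E
```

```text
[ 0.33232923 92.81009639]
now [536.9 -53.7  20.3] [179.81  -0.26   5.37] n 1
[[-1.4, -2.2, 3.3]]
[[0.19, -0.26, -0.18]]
```

View pics/w5.png

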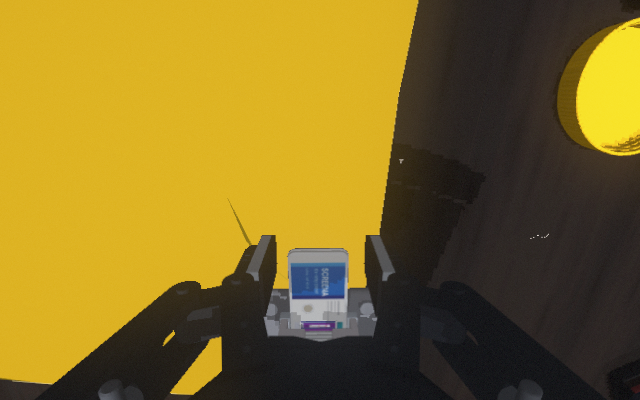

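Cassette end (289–348, y≈250) sits between the pads (275 and 367). Closing.

>>> jog_arm(offset=[[-1, -3, 4], [0, 0, 0], [0, 0, 0], [0, 0, 0], [0, 0, 0], [0, 0, 0]], delta_rot=[[0, 0, 0], [0, 0, 0], [0, 0, 0], [0, 0, 0], [0, 0, 0], [0, 0, 0]], jaw=[55, 30, 20, 20, 20, 20], newtons=25)

```text
time: 6.8
tool_pos: [537.8, -51.0, 19.3]
tcp_rot: [179.7, -0.5, 5.4]
ft_force: [-0.6, -0.0, -0.2]
finger_gap: 30.3
```

```bash
python3 - <<'E'
from h import *
p,R=tool();print(p,loc(p),monitor.sense()["finger_gap"],monitor.sense()["ft_force"])
m=cams.camera_model("wrist"); p,d=cams.snapshot("wrist"); cv2.imwrite("pics/w6.png",p[:,:,::-1])
E
```

```text
[537.79917117 -50.95102406  19.3319488 ] [ 1.53754388 95.44771525] 30.25293269470709 [-0.64610548 -0.03813126 -0.17390899]
```

View pics/w6.png

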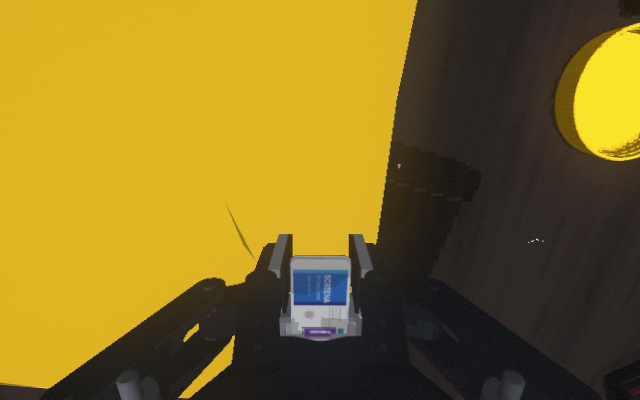

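>>> jog_arm(offset=[[0, -12, 0], [0, -15, 0], [0, -15, 0], [0, -15, 0], [0, -15, 0], [0, -15, 0], [0, 0, 0]], delta_rot=[[0, 0, 0], [0, 0, 0], [0, 0, 0], [0, 0, 0], [0, 0, 0], [0, 0, 0], [0, 0, 0]], jaw=[20, 20, 20, 20, 20, 20, 20])

```text
time: 7.55
tool_pos: [528.9, 45.5, 19.4]
tcp_rot: [179.8, -0.6, 5.4]
ft_force: [-0.5, -0.3, -0.2]
finger_gap: 30.0
```

```bash
python3 - <<'E'
from h import *
p,R=tool();print(p,loc(p),monitor.sense()["finger_gap"],monitor.sense()["ft_force"])
m=cams.camera_model("wrist"); p,d=cams.snapshot("wrist"); cv2.imwrite("pics/w7.png",p[:,:,::-1])
E
```

```text
[528.89076382  45.53621693  19.35555747] [  2.0025996  192.34421218] 29.974669862886977 [-0.5262339  -0.26648585 -0.19003958]
```

View pics/w7.png

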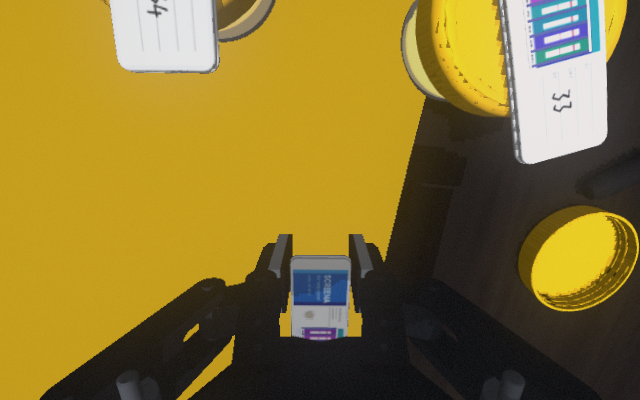

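>>> jog_arm(offset=[[0, 0, -30], [0, 0, -45], [0, 0, -45], [0, 0, -45], [0, 0, 0]], delta_rot=[[0, 0, 0], [0, 0, 0], [0, 0, 0], [0, 0, 0], [0, 0, 0]], jaw=[20, 20, 20, 20, 20])

```text
time: 8.1
tool_pos: [524.7, 45.8, 188.1]
tcp_rot: [179.8, -0.3, 5.5]
ft_force: [1.2, -0.6, -0.4]
finger_gap: 30.4
```

```bash
python3 - <<'E'
from h import *
rows([540,324,185],90,n=11)
p,d=cams.snapshot("scene"); cv2.imwrite("pics/s1.png",cv2.resize(p[130:290,190:480],None,fx=2.7,fy=2.7,interpolation=cv2.INTER_CUBIC)[:,:,::-1])
E
```

```text
now [524.7  45.8 188.1] [179.81  -0.32   5.51] n 11
[[3.8, -25.0, 0.2], [7.1, -24.3, 0.2], [10.3, -23.1, 0.2], [13.3, -21.5, 0.3], [16.1, -19.6, 0.3], [18.5, -17.3, 0.3], [20.7, -14.6, 0.3], [22.4, -11.7, 0.3], [23.8, -8.6, 0.3], [24.8, -5.4, 0.3], [25.2, -2.0, 0.3]]
[[0.04, -0.01, -7.68], [0.04, -0.01, -7.68], [0.04, -0.01, -7.68], [0.04, -0.01, -7.68], [0.04, -0.01, -7.68], [0.04, -0.01, -7.68], [0.04, -0.01, -7.68], [0.04, -0.01, -7.68], [0.04, -0.01, -7.68], [0.04, -0.01, -7.68], [0.04, -0.01, -7.68]]
```

View pics/s1.png

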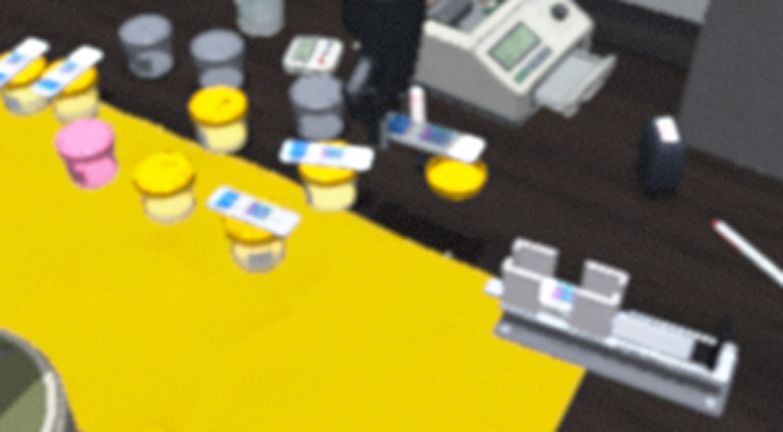

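The scene crop shows the cassette held level near (435,138), the stack in place and the tab home near (735,350).

>>> jog_arm(offset=[[4, -25, 0], [7, -24, 0], [10, -23, 0], [13, -21, 0], [16, -20, 0], [18, -17, 0], [21, -15, 0], [22, -12, 0], [24, -9, 0], [25, -5, 0], [25, -2, 0], [0, 0, 0]], delta_rot=[[0, 0, -7.7], [0, 0, -7.7], [0, 0, -7.7], [0, 0, -7.7], [0, 0, -7.7], [0, 0, -7.7], [0, 0, -7.7], [0, 0, -7.7], [0, 0, -7.7], [0, 0, -7.7], [0, 0, -7.7], [0, 0, 0]], jaw=[20, 20, 20, 20, 20, 20, 20, 20, 20, 20, 20, 20])

```text
time: 9.35
tool_pos: [523.5, 328.7, 163.5]
tcp_rot: [-178.8, 0.6, 93.4]
ft_force: [-1.2, -1.2, -0.7]
finger_gap: 30.0
```

```bash
python3 - <<'E'
from h import *
import pickle
rows([552.5,324,100],90)
m=cams.camera_model("wrist"); p,d=cams.snapshot("wrist"); cv2.imwrite("pics/w8.png",p[:,:,::-1]); np.save("pics/w8.npy",d); pickle.dump(m,open("pics/w8.pkl","wb"))
print(proj(m,[[602.5,324.3,62],[475,301,62]]))
E
```

```text
now [523.5 328.7 163.5] [-178.85    0.61   93.44] n 2
[[-2.9, 14.9, 31.5], [-2.6, 14.7, 31.6]]
[[-0.57, 0.32, 1.72], [-0.57, 0.32, 1.72]]
[[310.92747684 273.56077081]
 [290.32878135 135.72430425]]
```

View pics/w8.png

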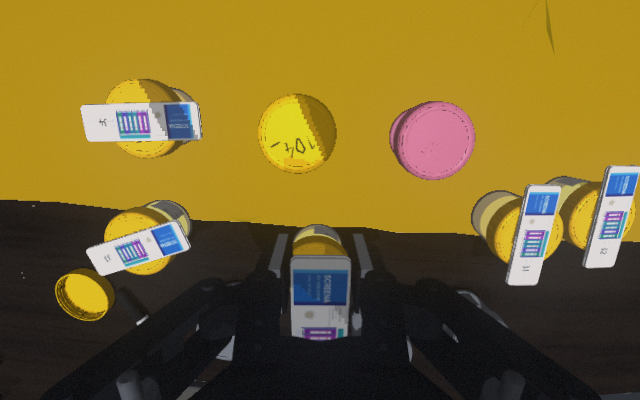

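```bash
python3 - <<'E'
from h import *
import pickle
m=pickle.load(open("pics/w8.pkl","rb"))
print("B",unproj(m,[(297.3,133.5),(258.5,133),(336.5,133),(297,94),(297,173)],z=62).round(1))
p=cv2.imread("pics/w8.png"); cv2.imwrite("pics/w8c.png",cv2.resize(p[215:275,270:370],None,fx=8,fy=8,interpolation=cv2.INTER_CUBIC))
t=cams.camera_model("top"); q=cv2.imread("pics/top0.png"); print("lid top-view predicted", proj(t,[[602,329,62],[604,325,62],[473,306,62]]))
h=cv2.cvtColor(q,cv2.COLOR_BGR2HSV)
mk=((h[...,0]>20)&(h[...,0]<35)&(h[...,2]>200)&(h[...,1]>200)).astype(np.uint8)
ys,xs=np.nonzero(mk[165:197,225:262]); print("A yellow px x",xs.min()+225,xs.max()+225,"y",ys.min()+165)
E
```

```text
B [[472.9 306.7  62. ]
 [474.3 274.8  62. ]
 [470.5 338.7  62. ]
 [441.9 305.2  62. ]
 [506.  307.6  62. ]]
lid top-view predicted [[242.68796521 186.80502884]
 [244.08629428 186.13252819]
 [249.2357217  231.1443516 ]]
A yellow px x 232 254 y 175
```

View pics/w8c.png

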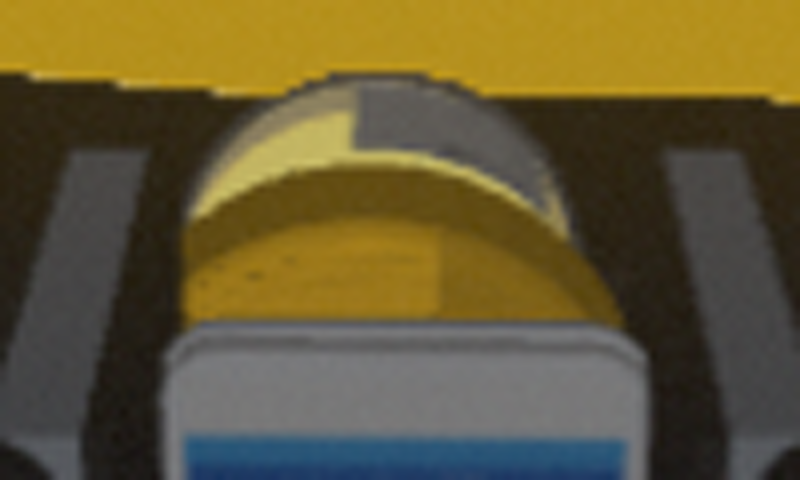

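```bash
python3 - <<'E'
from h import *
import pickle
m=pickle.load(open("pics/w8.pkl","rb"))
print(unproj(m,[(318.1,241.9)],z=62),unproj(m,[(317.5,235.5)],z=57))
print(tool()[0])
# cassette front end in hand
print("cass",tool()[1].inv().apply(unproj(m,[(320.5,257)],z=163.5+15)-tool()[0]))
rows([554,327,130],90)
E
```

```text
[[569.11532786 329.20203125  62.        ]] [[565.10748498 328.33690985  57.        ]]
[523.50628302 327.18174528 163.10454466]
cass [[  2.3131866   -3.8444895  -15.34743139]]
now [523.5 327.2 163.1] [-178.81    0.68   93.18] n 2
[[-0.7, 15.6, 16.2], [-0.4, 15.4, 16.4]]
[[-0.59, 0.36, 1.59], [-0.59, 0.36, 1.59]]
```

>>> jog_arm(offset=[[0, 14, 20], [0, 14, 20], [0, 0, 20], [0, 0, 0]], delta_rot=[[-0.6, 0.3, 1.6], [-0.6, 0.3, 1.6], [0, 0, 0], [0, 0, 0]], jaw=[20, 20, 20, 20])

```text
time: 9.8
tool_pos: [550.7, 323.8, 97.3]
tcp_rot: [-179.9, 0.3, 89.3]
ft_force: [-0.7, 0.1, -0.1]
finger_gap: 30.0
```

```bash
python3 - <<'E'
from h import *
rows([552,326,70],90)
E
```

```text
now [550.7 323.8  97.3] [-179.88    0.3    89.26] n 1
[[2.4, 1.3, 27.3]]
[[-0.12, 0.3, -0.74]]
```

>>> jog_arm(offset=[[2, 1, 15], [0, 0, 15], [0, 0, 6], [0, 0, 0], [0, 0, 0]], delta_rot=[[0, 0.3, -0.5], [0, 0, 0], [0, 0, 0], [0, 0, 0], [0, 0, 0]], jaw=[20, 20, 20, 20, 20])

```text
time: 10.3
tool_pos: [551.9, 324.0, 59.2]
tcp_rot: [-179.9, 0.0, 89.6]
ft_force: [0.8, 0.4, -0.5]
finger_gap: 29.9
```

```bash
python3 - <<'E'
from h import *
rows([552,326,52],90)
import pickle
m=cams.camera_model("wrist"); p,d=cams.snapshot("wrist"); cv2.imwrite("pics/w9.png",p[:,:,::-1])
s,_=cams.snapshot("scene"); cv2.imwrite("pics/s2.png",cv2.resize(s[130:250,190:400],None,fx=3.7,fy=3.7,interpolation=cv2.INTER_CUBIC)[:,:,::-1])
E
```

```text
now [551.9 324.   59.2] [-1.7988e+02  1.0000e-02  8.9560e+01] n 1
[[2.0, 0.1, 7.2]]
[[-0.12, 0.01, -0.44]]
```

View pics/w9.png

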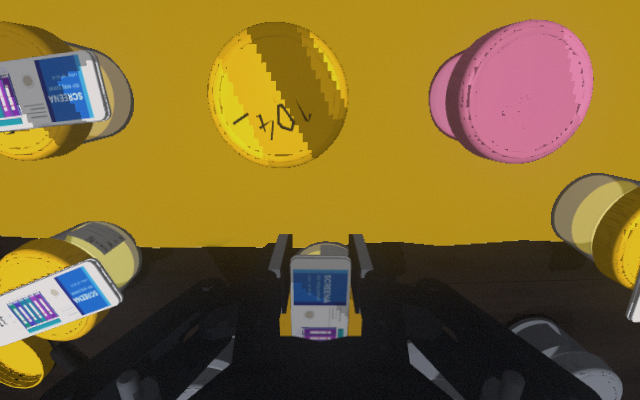

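View pics/s2.png

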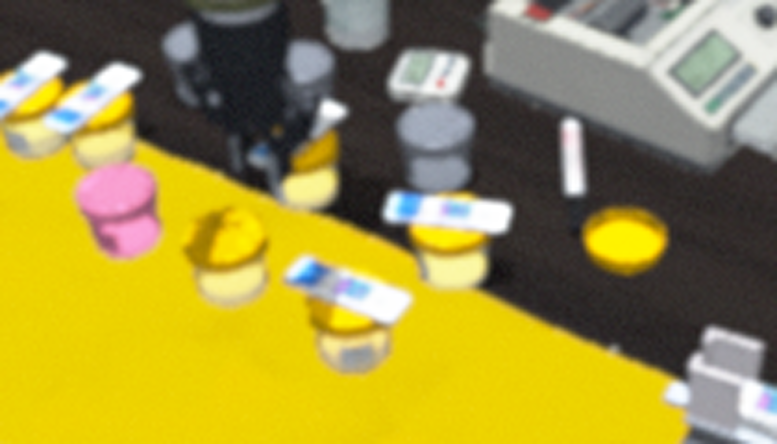

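>>> jog_arm(offset=[[3, 0, 3], [0, 0, 2], [0, 0, 2], [0, 0, 0]], delta_rot=[[0, 0, -0.4], [0, 0, 0], [0, 0, 0], [0, 0, 0]], jaw=[20, 20, 20, 20])

```text
time: 10.8
tool_pos: [553.3, 328.5, 54.3]
tcp_rot: [179.9, -0.1, 90.0]
ft_force: [0.3, -0.2, -1.1]
finger_gap: 30.0
```

```bash
python3 - <<'E'
from h import *
print(monitor.sense()["ft_force"]); rows([552,326,52],90)
m=cams.camera_model("wrist"); p,d=cams.snapshot("wrist"); cv2.imwrite("pics/w10.png",cv2.resize(p[220:350,250:390],None,fx=5,fy=4.5)[:,:,::-1])
E
```

```text
[ 0.31238958 -0.21021311 -1.06771486]
now [553.3 328.5  54.3] [ 1.799e+02 -1.000e-01  9.003e+01] n 1
[[-2.5, -1.4, 2.3]]
[[0.1, -0.1, 0.03]]
```

View pics/w10.png

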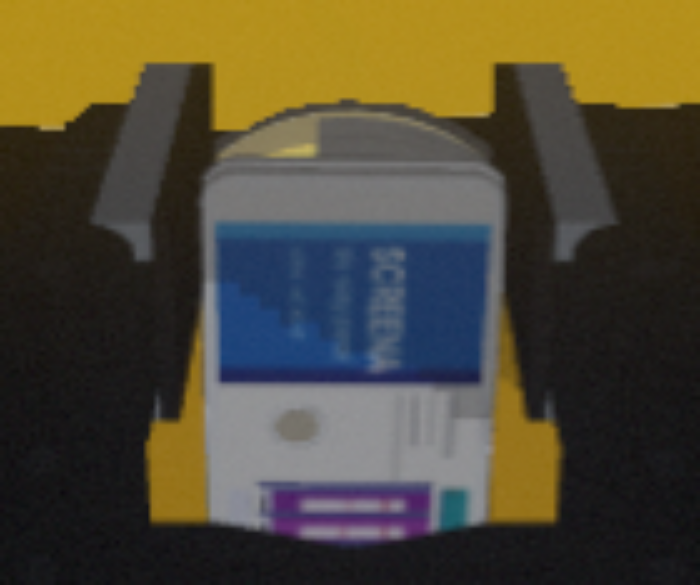

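Laterally centred: cup arc at x≈355, cassette at x≈352 in the crop. Lowering the last few mm.

>>> jog_arm(offset=[[0, 0, 2], [0, 0, 1.5], [0, 0, 0]], delta_rot=[[0, 0, 0], [0, 0, 0], [0, 0, 0]], jaw=[20, 20, 20])

```text
time: 11.15
tool_pos: [553.6, 328.5, 50.8]
tcp_rot: [179.9, -0.1, 90.0]
ft_force: [-0.8, -0.1, -0.1]
finger_gap: 29.7
```

>>> jog_arm(offset=[[0, 0, 1], [0, 0, 0.5], [0, 0, 0]], delta_rot=[[0, 0, 0], [0, 0, 0], [0, 0, 0]], jaw=[20, 20, 20])

```text
time: 11.45
tool_pos: [553.7, 328.6, 50.1]
tcp_rot: [179.9, -0.1, 90.0]
ft_force: [-1.1, -0.4, 3.0]
finger_gap: 30.1
```

```bash
python3 - <<'E'
from h import *
s,_=cams.snapshot("scene"); cv2.imwrite("pics/s3.png",cv2.resize(s[140:200,230:310],None,fx=9,fy=9,interpolation=cv2.INTER_CUBIC)[:,:,::-1])
for i in range(3): print(monitor.sense()["ft_force"].round(2), monitor.sense()["tool_pos"].round(1)); cams.snapshot("wrist")
E
```

```text
[-1.95 -0.4   1.79] [553.8 328.7  50.2]
[-0.71 -0.81  2.51] [553.8 328.7  50.1]
[-2.1  -0.44  3.35] [553.8 328.7  50. ]
```

View pics/s3.png

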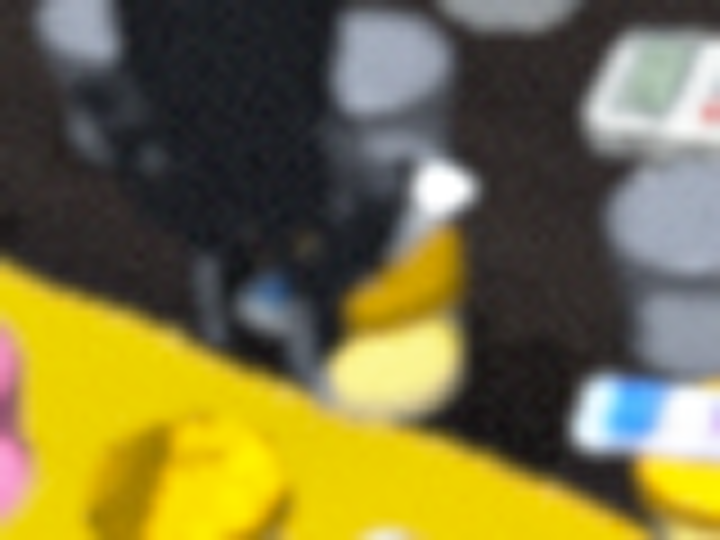

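Contact at 3 N: the cassette rests on the lid. Releasing.

>>> jog_arm(offset=[[0, 0, 0], [0, 0, 0], [0, 0, 0], [0, 0, 0], [0, 0, -15], [0, 0, -30], [0, -10, -40], [0, -20, -40], [0, 0, 0]], delta_rot=[[0, 0, 0], [0, 0, 0], [0, 0, 0], [0, 0, 0], [0, 0, 0], [0, 0, 0], [0, 0, 0], [0, 0, 0], [0, 0, 0]], jaw=[40, 45, 55, 55, 55, 55, 55, 55, 55])

```text
time: 12.55
tool_pos: [521.8, 327.6, 180.7]
tcp_rot: [-180.0, -0.1, 90.0]
ft_force: [0.9, 0.2, 1.0]
finger_gap: 46.6
```

```bash
python3 - <<'E'
from h import *
import pickle
m=cams.camera_model("wrist"); p,d=cams.snapshot("wrist"); cv2.imwrite("pics/w11.png",p[:,:,::-1]); pickle.dump(m,open("pics/w11.pkl","wb"));np.save("pics/w11.npy",d)
print(tool()[0])
E
```

```text
[521.71963883 326.91952153 177.993834  ]
```

View pics/w11.png

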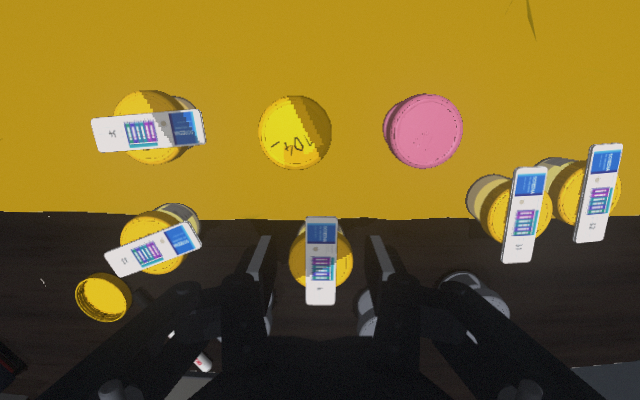

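Cassette 1 lies flat across lid A, spanning rows 217–305 at x≈321, with the lid centred near (320,259). Cup B's lid centre is near (295,132). Returning to the tab.

```bash
python3 - <<'E'
from h import *
import pickle
m=pickle.load(open("pics/w11.pkl","rb"))
print("B",unproj(m,[(295.3,132.3)],z=62),"A lid",unproj(m,[(321,259)],z=62),"cass",unproj(m,[(321,261)],z=66.8))
rows([*wor(-1,-207),150],5.55,n=17)
E
```

```text
B [[472.52845336 306.87712419  62.        ]] A lid [[597.52106192 329.18326614  62.        ]] cass [[596.93158832 329.16131947  66.8       ]]
now [521.7 326.9 178. ] [-1.7987e+02  2.0000e-02  8.9960e+01] n 17
[[-39.9, 2.5, 1.7], [-39.6, 6.0, 1.7], [-38.9, 9.4, 1.6], [-38.0, 12.7, 1.6], [-36.7, 16.0, 1.6], [-35.2, 19.1, 1.6], [-33.4, 22.1, 1.6], [-31.4, 24.9, 1.6], [-29.1, 27.5, 1.6], [-26.6, 29.9, 1.6], [-23.9, 32.1, 1.6], [-21.1, 34.0, 1.6], [-18.0, 35.7, 1.6], [-14.9, 37.2, 1.6], [-11.6, 38.3, 1.6], [-8.2, 39.2, 1.6], [-4.8, 39.7, 1.6]]
[[-0.01, 0.01, 4.97], [-0.01, 0.01, 4.97], [-0.01, 0.01, 4.97], [-0.01, 0.01, 4.97], [-0.01, 0.01, 4.97], [-0.01, 0.01, 4.97], [-0.01, 0.01, 4.97], [-0.01, 0.01, 4.97], [-0.01, 0.01, 4.97], [-0.01, 0.01, 4.97], [-0.01, 0.01, 4.97], [-0.01, 0.01, 4.97], [-0.01, 0.01, 4.97], [-0.01, 0.01, 4.97], [-0.01, 0.01, 4.97], [-0.01, 0.01, 4.97], [-0.01, 0.01, 4.97]]
```

>>> jog_arm(offset=[[-40, 2, 0], [-40, 6, 0], [-39, 9, 0], [-38, 13, 0], [-37, 16, 0], [-35, 19, 0], [-33, 22, 0], [-31, 25, 0], [-29, 28, 0], [-27, 30, 0], [-24, 32, 0], [-21, 34, 0], [-18, 36, 0], [-15, 37, 0], [-12, 38, 0], [-8, 39, 0], [-5, 40, 0], [0, 0, 0]], delta_rot=[[0, 0, 5], [0, 0, 5], [0, 0, 5], [0, 0, 5], [0, 0, 5], [0, 0, 5], [0, 0, 5], [0, 0, 5], [0, 0, 5], [0, 0, 5], [0, 0, 5], [0, 0, 5], [0, 0, 5], [0, 0, 5], [0, 0, 5], [0, 0, 5], [0, 0, 5], [0, 0, 0]], jaw=[55, 55, 55, 55, 55, 55, 0, 0, 0, 0, 0, 0, 0, 0, 0, 0, 0, 0])

```text
time: 14.4
tool_pos: [536.5, -381.1, 167.6]
tcp_rot: [-179.7, 1.0, 1.5]
ft_force: [-0.0, -0.2, -1.2]
finger_gap: 0.3
```

```bash
python3 - <<'E'
from h import *
p,R=tool(); print(loc(p))
rows([*wor(-1,-207),50],5.55)
m=cams.camera_model("wrist"); p,d=cams.snapshot("wrist"); cv2.imwrite("pics/w12.png",p[:,:,::-1])
E
```

```text
[ -31.64517591 -233.079043  ]
now [ 536.5 -381.1  167.6] [-179.72    0.97    1.49] n 3
[[10.2, -9.2, 39.1], [10.2, -9.0, 39.1], [10.2, -8.9, 39.2]]
[[-0.1, 0.32, -1.36], [-0.1, 0.32, -1.36], [-0.1, 0.32, -1.36]]
```

View pics/w12.png

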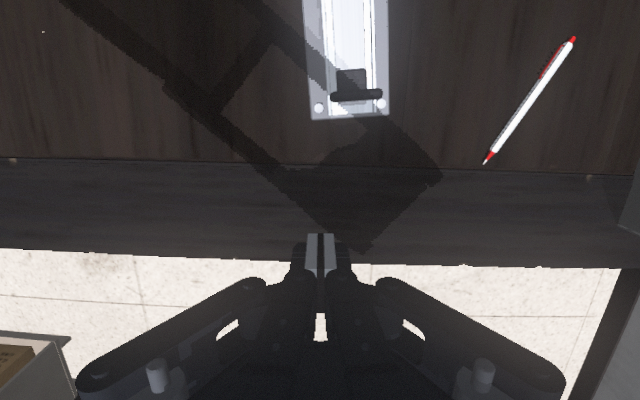

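>>> jog_arm(offset=[[12, -12, 25], [12, -10, 30], [8, -6, 35], [0, 0, 20], [0, 0, 0], [0, 0, 0]], delta_rot=[[0, 0.4, -1.5], [0, 0.4, -1.5], [0, 0, -1.2], [0, 0, 0], [0, 0, 0], [0, 0, 0]], jaw=[0, 0, 0, 0, 0, 0])

```text
time: 15.05
tool_pos: [567.3, -342.6, 53.1]
tcp_rot: [-179.4, 0.2, 6.4]
ft_force: [-0.9, -0.4, -0.4]
finger_gap: -0.1
```

```bash
python3 - <<'E'
from h import *
p,R=tool(); print(loc(p))
rows([*wor(-1,-200),50],5.55)
E
```

```text
[   2.69049922 -197.68001515]
now [ 567.3 -342.6   53.1] [-179.39    0.21    6.41] n 1
[[-3.7, 2.3, 3.1]]
[[-0.61, 0.21, 0.86]]
```

>>> jog_arm(offset=[[-3, -20, 2], [0, -18, 1], [0, -14, 0], [0, -12, 0], [0, -8, 0], [0, -3, 0]], delta_rot=[[-0.6, 0.2, 0.9], [0, 0, 0], [0, 0, 0], [0, 0, 0], [0, 0, 0], [0, 0, 0]], jaw=[0, 0, 0, 0, 0, 0])

```text
time: 15.65
tool_pos: [559.1, -269.4, 57.8]
tcp_rot: [179.5, -0.4, 5.5]
ft_force: [-0.8, -4.2, -2.5]
finger_gap: 0.1
```

```bash
python3 - <<'E'
from h import *
p,R=tool(); print(loc(p),monitor.sense()["ft_force"])
E
```

```text
[   1.61863466 -124.03990726] [-0.84678772 -4.24466406 -2.4637887 ]
```

>>> jog_arm(offset=[[0, -4, 0], [0, -4, 0], [0, -2, 0]], delta_rot=[[0, 0, 0], [0, 0, 0], [0, 0, 0]], jaw=[0, 0, 0])

```text
time: 15.95
tool_pos: [558.8, -264.9, 58.6]
tcp_rot: [178.9, -0.5, 5.4]
ft_force: [2.8, -12.1, -8.4]
finger_gap: 0.1
```

>>> jog_arm(offset=[[0, -4, 0], [0, -4, 0]], delta_rot=[[0, 0, 0], [0, 0, 0]], jaw=[0, 0])

```text
time: 16.15
tool_pos: [558.8, -264.7, 58.8]
tcp_rot: [178.2, -0.7, 5.3]
ft_force: [4.1, -23.0, -13.0]
finger_gap: 0.0
```

At the stop: the force rises to 23 N while the position stays put. Retreating and going back to the exit.

>>> jog_arm(offset=[[0, 5, 0], [0, 15, 0], [0, 30, 0], [0, 30, 0], [-2, 8, -35], [0, 0, -45], [0, 0, 0]], delta_rot=[[0, 0, 0], [0, 0, 0], [0, 0, 0], [0, 0, 0], [1, 0, 0], [0, 0, 0], [0, 0, 0]], jaw=[0, 0, 0, 0, 0, 0, 0])

```text
time: 16.85
tool_pos: [563.6, -355.9, 142.6]
tcp_rot: [179.6, -0.6, 5.2]
ft_force: [-0.4, -0.2, 0.7]
finger_gap: 0.2
```

>>> jog_arm(offset=[[0, -42, 0], [0, -42, 0], [0, -42, 0], [0, -42, 0], [0, -42, 0], [0, -42, 0], [0, -34, 0], [0, 0, 0]], delta_rot=[[0.1, 0, 0], [0.1, 0, 0], [0.1, 0, 0], [0, -0.2, 0], [0, -0.2, 0], [0, -0.2, 0], [0, 0, 0], [0, 0, 0]], jaw=[0, 0, 0, 20, 55, 55, 55, 55])

```text
time: 17.65
tool_pos: [539.3, -64.4, 144.5]
tcp_rot: [-179.8, -0.3, 5.0]
ft_force: [0.1, -0.2, -0.0]
finger_gap: 47.4
```

```bash
python3 - <<'E'
from h import *
p,R=tool(); print(p,loc(p),monitor.sense()["finger_gap"],monitor.sense()["tcp_rot"])
m=cams.camera_model("wrist"); p,d=cams.snapshot("wrist")
q=proj(m,[[*wor(-16.5,100),34.8],[*wor(14.5,100),34.8]]); print(q)
p=np.ascontiguousarray(p[:,:,::-1])
cv2.imwrite("pics/w14.png",p)
for a in q: cv2.drawMarker(p,tuple(int(round(v)) for v in a),(0,0,255),cv2.MARKER_CROSS,8)
cv2.imwrite("pics/w14m.png",cv2.resize(p[50:300,200:440],None,fx=2.4,fy=2.4,interpolation=cv2.INTER_CUBIC))
rows([*wor(-1,96),60],5.55)
E
```

```text
[539.33373843 -64.40201597 144.46752682] [ 1.76401325 81.91136449] 47.439634758802576 [-179.77698726   -0.32650864    4.9698077 ]
[[298.36589748 171.21543053]
 [333.81387397 170.77436904]]
now [539.6 -66.1 144.6] [-179.84   -0.34    4.95] n 2
[[-1.8, -7.8, 42.3], [-1.6, -7.8, 42.3]]
[[-0.08, -0.17, -0.3], [-0.08, -0.17, -0.3]]
```

View pics/w14m.png

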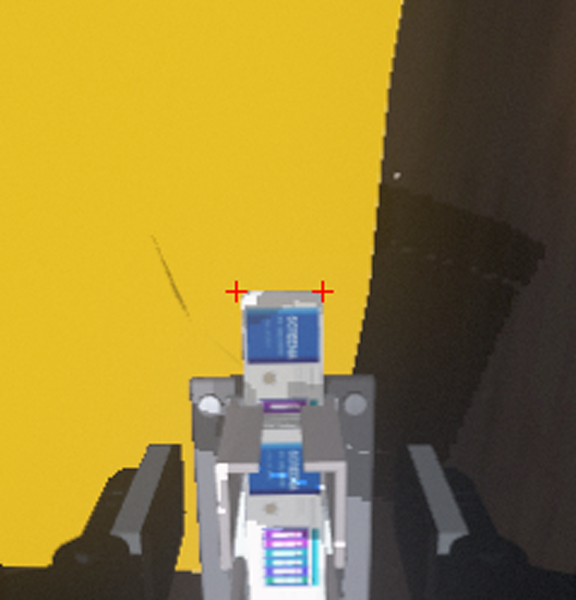

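Cassette 2 sticks out the same way, its end edge near row 171 in the full picture. Descending on it.

>>> jog_arm(offset=[[-2, -14, 25], [-1, 0, 35], [0, 0, 28], [0, 0, 0]], delta_rot=[[-0.2, -0.3, -0.5], [0, 0, 0], [0, 0, 0], [0, 0, 0]], jaw=[55, 55, 55, 55])

```text
time: 18.1
tool_pos: [539.1, -55.7, 56.9]
tcp_rot: [179.9, -0.4, 5.4]
ft_force: [-1.2, -0.1, -0.2]
finger_gap: 47.2
```

```bash
python3 - <<'E'
from h import *
p,R=tool();print(loc(p)); rows([*wor(0.5,95.5),18],5.55)
E
```

```text
[ 2.34406229 90.57824701]
now [539.1 -55.7  56.9] [179.87  -0.36   5.43] n 1
[[-2.1, -5.0, 38.9]]
[[0.13, -0.36, -0.12]]
```

>>> jog_arm(offset=[[-2, -5, 15], [0, -1, 15], [0, 0, 7], [0, 0, 0]], delta_rot=[[0.1, -0.3, 0], [0, 0, 0], [0, 0, 0], [0, 0, 0]], jaw=[55, 55, 55, 55])

```text
time: 18.5
tool_pos: [538.9, -52.3, 20.1]
tcp_rot: [179.9, -0.2, 5.3]
ft_force: [-0.1, 0.1, -0.3]
finger_gap: 47.2
```

```bash
python3 - <<'E'
from h import *
p,R=tool();print(loc(p)); rows([*wor(0.5,95.5),18.5],5.55)
m=cams.camera_model("wrist"); p,d=cams.snapshot("wrist"); cv2.imwrite("pics/w15.png",p[:,:,::-1])
E
```

```text
[ 2.50002263 94.01932076]
now [538.9 -52.3  20.1] [179.93  -0.22   5.27] n 1
[[-2.0, -1.5, 1.6]]
[[0.07, -0.22, -0.28]]
```

View pics/w15.png

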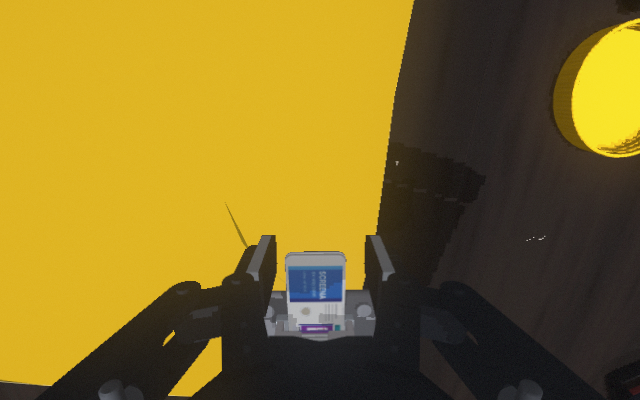

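>>> jog_arm(offset=[[-2, -2, 2], [-1, 0, 0], [0, 0, 0], [0, 0, 0], [0, 0, 0], [0, 0, 0]], delta_rot=[[0, 0, 0], [0, 0, 0], [0, 0, 0], [0, 0, 0], [0, 0, 0], [0, 0, 0]], jaw=[55, 40, 20, 20, 20, 20], newtons=25)

```text
time: 19.15
tool_pos: [537.4, -50.8, 21.1]
tcp_rot: [179.8, -0.4, 5.3]
ft_force: [-0.7, 0.6, -0.3]
finger_gap: 30.0
```

```bash
python3 - <<'E'
from h import *
p,R=tool();print(p,loc(p),monitor.sense()["finger_gap"],monitor.sense()["ft_force"])
m=cams.camera_model("wrist"); p,d=cams.snapshot("wrist"); cv2.imwrite("pics/w16.png",p[:,:,::-1])
E
```

```text
[537.38556617 -50.77334103  21.13852603] [ 1.14306228 95.66456688] 29.957875739636155 [-0.65368213  0.64701224 -0.34207469]
```

View pics/w16.png

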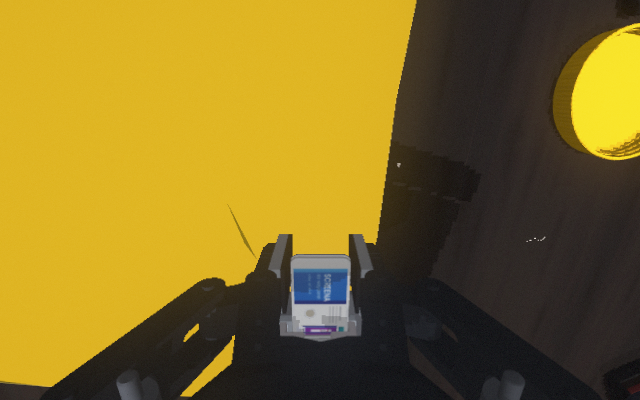

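>>> jog_arm(offset=[[0, -12, 0], [0, -15, 0], [0, -15, 0], [0, -15, 0], [0, -15, 0], [0, -15, 0], [0, 0, 0]], delta_rot=[[0, 0, 0], [0, 0, 0], [0, 0, 0], [0, 0, 0], [0, 0, 0], [0, 0, 0], [0, 0, 0]], jaw=[20, 20, 20, 20, 20, 20, 20])

```text
time: 19.9
tool_pos: [528.8, 45.7, 21.4]
tcp_rot: [179.9, -0.6, 5.3]
ft_force: [0.7, -0.3, -0.6]
finger_gap: 29.9
```

>>> jog_arm(offset=[[0, 0, -30], [0, 0, -45], [0, 0, -45], [0, 0, -45], [0, 0, 0]], delta_rot=[[0, 0, 0], [0, 0, 0], [0, 0, 0], [0, 0, 0], [0, 0, 0]], jaw=[20, 20, 20, 20, 20])

```text
time: 20.4
tool_pos: [524.4, 49.3, 190.2]
tcp_rot: [180.0, -0.3, 5.6]
ft_force: [0.5, 0.6, -0.5]
finger_gap: 29.8
```

```bash
python3 - <<'E'
from h import *
rows([422,306,200],90,n=12)
m=cams.camera_model("wrist"); p,d=cams.snapshot("wrist"); cv2.imwrite("pics/w17.png",p[:,:,::-1])
E
```

```text
now [524.4  49.3 190.2] [179.99  -0.29   5.59] n 12
[[-6.4, -22.1, -0.9], [-3.7, -22.7, -0.8], [-0.8, -23.0, -0.8], [2.0, -22.9, -0.8], [4.8, -22.5, -0.8], [7.5, -21.8, -0.8], [10.1, -20.7, -0.8], [12.6, -19.3, -0.8], [14.8, -17.6, -0.8], [16.9, -15.7, -0.8], [18.7, -13.5, -0.8], [20.2, -11.1, -0.8]]
[[0.02, -0.02, -7.03], [0.02, -0.02, -7.03], [0.02, -0.02, -7.03], [0.02, -0.02, -7.03], [0.02, -0.02, -7.03], [0.02, -0.02, -7.03], [0.02, -0.02, -7.03], [0.02, -0.02, -7.03], [0.02, -0.02, -7.03], [0.02, -0.02, -7.03], [0.02, -0.02, -7.03], [0.02, -0.02, -7.03]]
```

View pics/w17.png

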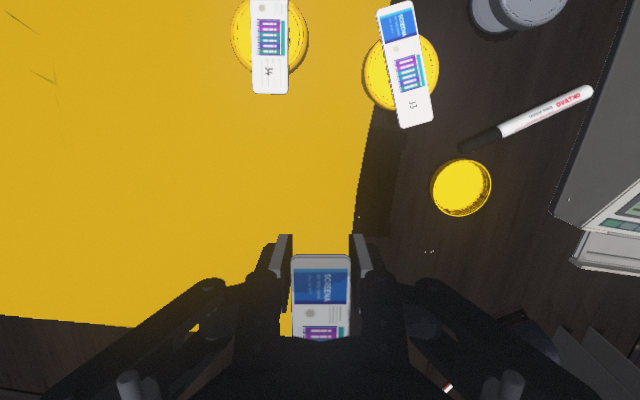

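>>> jog_arm(offset=[[-6, -22, -2], [-4, -23, -2], [-1, -23, -2], [2, -23, -2], [5, -22, -2], [8, -22, -2], [10, -21, -2], [13, -19, -2], [15, -18, -2], [17, -16, -2], [19, -13, -2], [20, -11, -2], [0, 0, 0]], delta_rot=[[0, 0, -7], [0, 0, -7], [0, 0, -7], [0, 0, -7], [0, 0, -7], [0, 0, -7], [0, 0, -7], [0, 0, -7], [0, 0, -7], [0, 0, -7], [0, 0, -7], [0, 0, -7], [0, 0, 0]], jaw=[20, 20, 20, 20, 20, 20, 20, 20, 20, 20, 20, 20, 20])

```text
time: 21.75
tool_pos: [402.2, 313.5, 192.1]
tcp_rot: [-178.7, 0.4, 93.1]
ft_force: [0.3, 0.1, -0.7]
finger_gap: 29.4
```

```bash
python3 - <<'E'
from h import *
rows([421,305.5,110],90)
E
```

```text
now [402.2 313.5 192.1] [-178.73    0.39   93.08] n 2
[[-4.2, 10.1, 40.9], [-4.1, 9.7, 40.9]]
[[-0.63, 0.21, 1.54], [-0.63, 0.21, 1.54]]
```

>>> jog_arm(offset=[[-4, 10, 30], [-4, 10, 30], [0, 0, 15], [0, 0, 0]], delta_rot=[[-0.6, 0.2, 1.5], [-0.6, 0.2, 1.5], [0, 0, 0], [0, 0, 0]], jaw=[20, 20, 20, 20])

```text
time: 22.15
tool_pos: [420.1, 304.4, 110.3]
tcp_rot: [-179.8, 0.2, 89.7]
ft_force: [-0.9, 0.1, -0.1]
finger_gap: 30.2
```

```bash
python3 - <<'E'
from h import *
rows([421,305.5,65],90)
m=cams.camera_model("wrist"); p,d=cams.snapshot("wrist"); cv2.imwrite("pics/w18.png",p[:,:,::-1])
E
```

```text
now [420.1 304.4 110.3] [-179.81    0.19   89.69] n 2
[[0.6, 0.5, 22.6], [0.6, 0.5, 22.6]]
[[-0.1, 0.1, -0.15], [-0.1, 0.1, -0.15]]
```

View pics/w18.png

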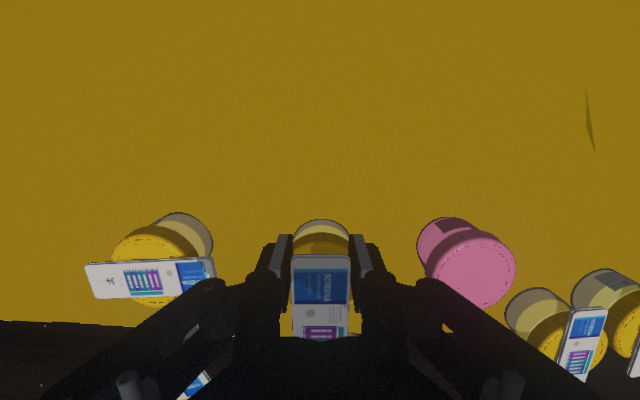

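Cup B (x 293–348) is centred under the cassette (291–351). Descending.

>>> jog_arm(offset=[[1, 0, 20], [0, 0, 20], [0, 0, 10], [0, 0, 0]], delta_rot=[[0, 0, -0.3], [0, 0, 0], [0, 0, 0], [0, 0, 0]], jaw=[20, 20, 20, 20])

```text
time: 22.6
tool_pos: [422.6, 305.6, 63.3]
tcp_rot: [179.9, 0.1, 89.8]
ft_force: [-0.0, -0.4, -0.4]
finger_gap: 30.1
```

```bash
python3 - <<'E'
from h import *
rows([421,305.5,53],90)
m=cams.camera_model("wrist"); p,d=cams.snapshot("wrist"); cv2.imwrite("pics/w19.png",cv2.resize(p[210:350,250:390],None,fx=5,fy=4)[:,:,::-1])
E
```

```text
now [422.6 305.6  63.3] [1.7992e+02 7.0000e-02 8.9790e+01] n 1
[[-0.1, -1.7, 10.3]]
[[0.08, 0.07, -0.21]]
```

View pics/w19.png

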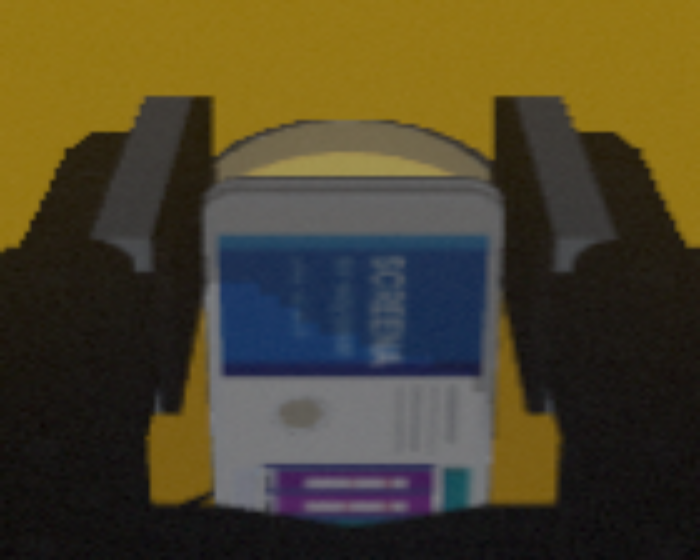

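>>> jog_arm(offset=[[0, -1, 4], [0, 0, 3], [0, 0, 2], [0, 0, 1], [0, 0, 0]], delta_rot=[[0, 0, 0], [0, 0, 0], [0, 0, 0], [0, 0, 0], [0, 0, 0]], jaw=[20, 20, 20, 20, 20])

```text
time: 23.15
tool_pos: [424.5, 307.4, 57.5]
tcp_rot: [179.6, -0.1, 89.8]
ft_force: [-0.1, -0.6, -0.3]
finger_gap: 30.4
```

>>> jog_arm(offset=[[-1, -3, 2], [0, 0, 2], [0, 0, 1.5], [0, 0, 0]], delta_rot=[[0.3, 0, 0], [0, 0, 0], [0, 0, 0], [0, 0, 0]], jaw=[20, 20, 20, 20])

```text
time: 23.55
tool_pos: [421.6, 306.5, 52.0]
tcp_rot: [179.8, -0.2, 89.8]
ft_force: [0.3, -0.3, 1.2]
finger_gap: 29.5
```

>>> jog_arm(offset=[[0, 0, 0.8], [0, 0, 0]], delta_rot=[[0, 0, 0], [0, 0, 0]], jaw=[20, 20])

```text
time: 23.75
tool_pos: [421.7, 306.7, 51.5]
tcp_rot: [179.8, -0.2, 89.8]
ft_force: [-1.3, -0.6, 1.9]
finger_gap: 30.1
```

```bash
python3 - <<'E'
from h import *
for i in range(3): print(monitor.sense()["ft_force"].round(2), monitor.sense()["tool_pos"].round(1)); cams.snapshot("wrist")
E
```

```text
[-1.33 -0.63  1.9 ] [421.7 306.7  51.5]
[-1.19 -0.49  2.81] [421.7 306.7  51.6]
[-1.43 -1.33  2.49] [421.7 306.7  51.6]
```

Steady contact of about 2.4 N. Releasing.

>>> jog_arm(offset=[[0, 0, 0], [0, 0, 0], [0, 0, 0], [0, 0, 0], [0, 0, -15], [0, 0, -30], [0, -5, -40], [0, -10, -40], [0, 0, -20], [0, 0, 0]], delta_rot=[[0, 0, 0], [0, 0, 0], [0, 0, 0], [0, 0, 0], [0, 0, 0], [0, 0, 0], [0, 0, 0], [0, 0, 0], [0, 0, 0], [0, 0, 0]], jaw=[40, 45, 55, 55, 55, 55, 55, 55, 55, 55])

```text
time: 24.9
tool_pos: [404.8, 305.5, 205.5]
tcp_rot: [179.9, -0.1, 89.8]
ft_force: [-1.3, -0.1, -0.1]
finger_gap: 47.2
```

```bash
python3 - <<'E'
from h import *
import pickle
m=cams.camera_model("wrist"); p,d=cams.snapshot("wrist"); cv2.imwrite("pics/w20.png",p[:,:,::-1]); pickle.dump(m,open("pics/w20.pkl","wb"));np.save("pics/w20.npy",d)
s,_=cams.snapshot("scene"); cv2.imwrite("pics/s4.png",cv2.resize(s[130:290,190:480],None,fx=2.7,fy=2.7,interpolation=cv2.INTER_CUBIC)[:,:,::-1])
p,d=cams.snapshot("top"); cv2.imwrite("pics/t4.png",cv2.resize(p[140:250,190:470],None,fx=2.8,fy=2.8,interpolation=cv2.INTER_CUBIC)[:,:,::-1])
E
```

```text
(no output)
```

View pics/w20.png

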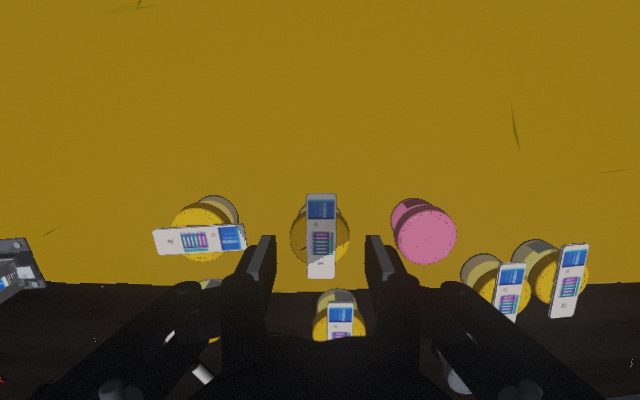

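View pics/s4.png

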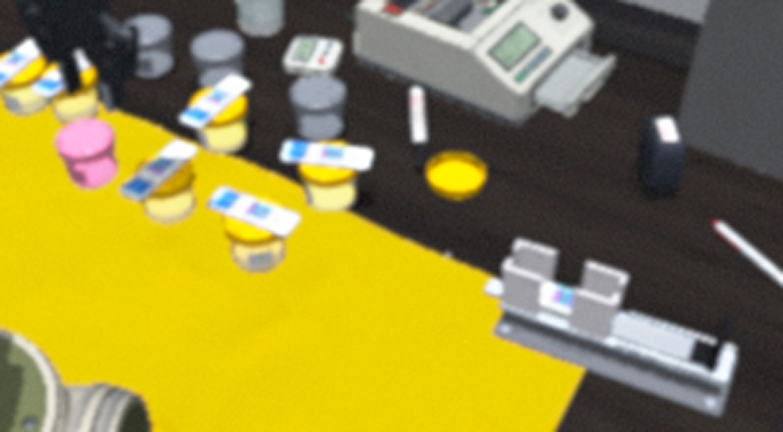

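View pics/t4.png

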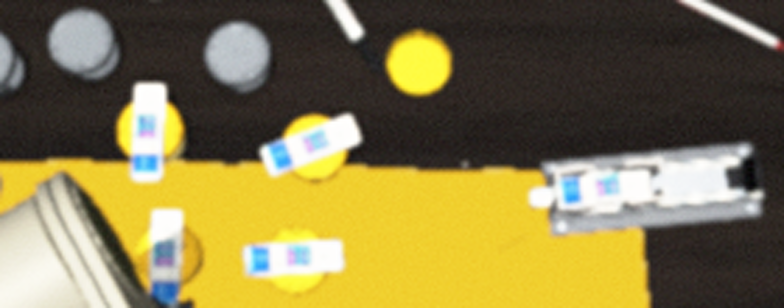

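Both cassettes lie across their lids. One last look into the magazine before handing in.

```bash
python3 - <<'E'
from h import *
rows([548,-205,215],5.55,n=13)
E
```

```text
now [403.  304.2 200.3] [-1.7975e+02  7.0000e-02  8.9750e+01] n 13
[[-39.1, 11.3, -1.1], [-37.6, 15.7, -1.1], [-35.6, 19.8, -1.2], [-33.1, 23.7, -1.2], [-30.2, 27.3, -1.2], [-27.0, 30.5, -1.2], [-23.4, 33.4, -1.2], [-19.4, 35.8, -1.2], [-15.3, 37.8, -1.2], [-10.9, 39.2, -1.2], [-6.4, 40.2, -1.2], [-1.9, 40.7, -1.2], [2.7, 40.6, -1.1]]
[[-0.01, 0.02, 6.48], [-0.01, 0.02, 6.48], [-0.01, 0.02, 6.48], [-0.01, 0.02, 6.48], [-0.01, 0.02, 6.48], [-0.01, 0.02, 6.48], [-0.01, 0.02, 6.48], [-0.01, 0.02, 6.48], [-0.01, 0.02, 6.48], [-0.01, 0.02, 6.48], [-0.01, 0.02, 6.48], [-0.01, 0.02, 6.48], [-0.01, 0.02, 6.48]]
```

>>> jog_arm(offset=[[-39, 11, -2], [-38, 16, -2], [-36, 20, -2], [-33, 24, -2], [-30, 27, -2], [-27, 30, -2], [-23, 33, -2], [-19, 36, -2], [-15, 38, -2], [-11, 39, -2], [-6, 40, -2], [-2, 40, -2], [3, 30, -1], [0, 0, 0], [0, 0, 0]], delta_rot=[[0, 0, 6.5], [0, 0, 6.5], [0, 0, 6.5], [0, 0, 6.5], [0, 0, 6.5], [0, 0, 6.5], [0, 0, 6.5], [0, 0, 6.5], [0, 0, 6.5], [0, 0, 6.5], [0, 0, 6.5], [0, 0, 6.5], [0, 0, 6.5], [0, 0, 0], [0, 0, 0]], jaw=[55, 55, 55, 55, 55, 55, 55, 55, 55, 55, 55, 55, 55, 55, 55])

```text
time: 26.55
tool_pos: [521.1, -215.5, 190.0]
tcp_rot: [-179.6, 3.2, 1.8]
ft_force: [-0.8, 0.1, 0.4]
finger_gap: 47.1
```

```bash
python3 - <<'E'
from h import *
m=cams.camera_model("wrist"); p,d=cams.snapshot("wrist"); cv2.imwrite("pics/w21.png",p[:,:,::-1])
print("tab rear top at home px",proj(m,[[*wor(-20,-158),78],[*wor(20,-158),78]]).round(0))
a=np.array([[*wor(0,y),z] for y in (-40,-20,0,20,40) for z in (44.4,)]); q=proj(m,a)
for (u,v) in q:
    u,v=int(round(u)),int(round(v)); P=unproj(m,(u,v),d=np.median(d[v-1:v+2,u-1:u+2])); print((u,v),P.round(1),loc(P[0]).round(1))
t,dt=cams.snapshot("top"); mt=cams.camera_model("top"); cv2.imwrite("pics/t5.png",cv2.resize(t[140:250,190:470],None,fx=2.8,fy=2.8,interpolation=cv2.INTER_CUBIC)[:,:,::-1])
E
```

```text
tab rear top at home px [[344. 278.]
 [384. 277.]]
(358, 153) [[ 549.2 -186.4   43. ]] [ -0.2 -40.5]
(358, 132) [[ 547.8 -166.1   42.9]] [  0.4 -20.2]
(357, 111) [[ 545.6 -146.6   43.2]] [ 0.  -0.5]
(356, 88) [[ 543.3 -126.    43.4]] [-0.2 20.3]
(356, 65) [[ 542.1 -106.1   43.4]] [ 0.5 40.2]
```

View pics/w21.png

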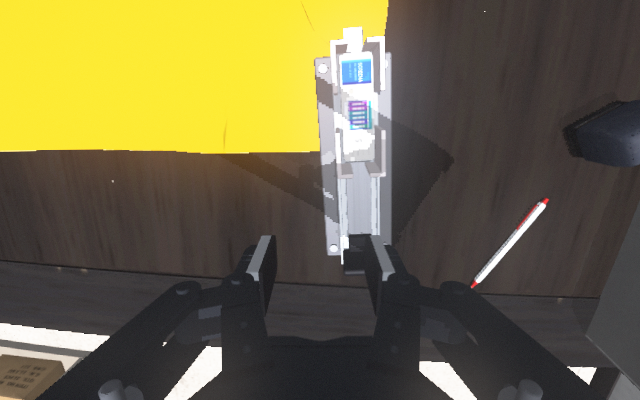

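View pics/t5.png

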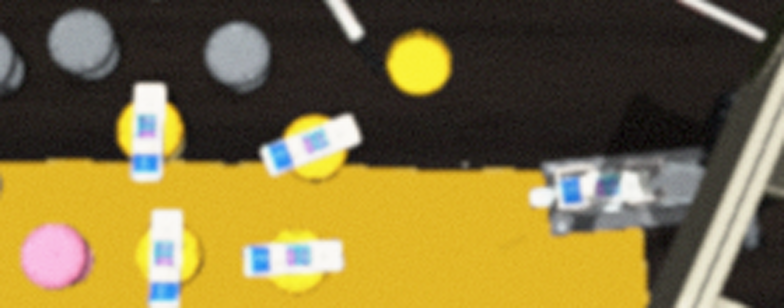

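The stack top measures 43–43.4 mm all along (three cassettes would be 44.4), level and with no slope. The tab is at home and both cassettes lie centred. Handing in.

```bash
python3 -c "
from h import *
print(r.hand_in())"
```

```text
the job is handed in; nothing more can be done
None
```

I fed both cassettes by pushing the tab to its stop, pulled each one out by its long edges, and laid one across each bare cup's lid. I handed the job in at about 27 s of the 72 s allowed; `hand_in` reported no verdict.

**Cups:** In the last top view, both cassettes lie flat and centred on their lids, by eye within a few mm. By eye, the other cups and the cassettes already on cups are where they started.

**Magazine:** The remaining stack is level, with its top at about 43 mm. Three flat cassettes would give 44.4 mm, so the reading is about 1 mm low, within the camera calibration. In the last wrist view the tab stands at its home position, and the gripper touches nothing.

**Disagreements along the way:**
- The cup positions from the top and wrist cameras differed by up to 5 mm, so I used the wrist view to place the cassettes.
- The first push pressed the stop with about 50 N, more than needed but below the 120 N wrist limit. The second push stayed at 23 N.

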